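# Go / no-go check of a bushed bearing block on a sloped fixture

## Robot

A 7-joint arm with a two-finger parallel gripper is mounted at the origin on a cart in front of the work surface, level with it; the furniture and walls round the work are solid. World frame = base frame: x ahead of the robot, y to its left, z up, the work surface at z = 0. Lengths are in m, angles in degrees, forces in N, time in s.
With the tool pointing down it reaches from about 0.425 to 0.875 m from the base axis. Payload 4.7 kg.
Tool frame: the origin (TCP) lies on the centre line of the jaws, within the pads' length; the fingertips stand 8 mm ahead of it and the grasp point (between the pads) lies 11 mm behind it (manip.nose_length is the distance from the TCP to the fingertips, in m); y points along the fingers, z is the direction in which the jaws open and shut, and the axes are right-handed (so a half turn about y gives the same grasp; the last joint's range is limited). The gripper opens to 85 mm and grips with 20 to 120 N. Pads are 22 mm wide; open, the fingers measure 114 mm over their backs; the gripper's body (76 mm by 85 mm) begins 54 mm behind the grasp point. The pads swing forward as they close: fully open they stand 13 mm farther back than shut.
Start: joints at [74.146, 18.392, -4.016, 83.108, 1.295, 78.541, -3.26], TCP at [0.186, -0.623, 0.239] pointing down, gripper open.
Joint ranges: [-163.93, 163.93], [-17.29, 119.83], [-79.2, 71.16], [3.27, 140.29], [-89.18, 269.18], [5.43, 117.66], [-154.24, 154.24]. Speed limits (degrees/s): [147.25, 147.25, 180, 180, 180, 180, 180].

## Interface

Orientations are given as [roll, pitch, yaw] about the fixed x, y, z axes, in that order (R = Rz(yaw) Ry(pitch) Rx(roll)).
In Python, from bench import manip, viewer, ticket, outline_of gives the robot as it stands.
- The arm moves only by the shell command python3 -m pendant 'ROWS'. ROWS is a JSON object of lists of equal length, an entry for each row: "fingers": the finger opening in m, from 0 to 0.0854; "dp": the shift along the tool's x, y, z in m, a list of three; "yaw": the turn about the tool's y in rad. A call has 1 to 20 rows; each row is the pose to reach, as a shift and turn from the pose commanded when the call began, along the tool's axes at that moment; what a row does not reach only later rows make up. A row lasts 1/10 s, in which the tool goes at most 50 mm and 8.59 degrees, less where a joint would pass 70% of its speed; a pose out of reach is approached as far as the arm can. A call with a gripper value outside its range is refused whole. The fingers move at their own pace and stop on an object; the grip force is fixed at half the most. Time passes only in rows, so rows that repeat a pose let the fingers close. It gives the time, the measured TCP pose, the force and the opening at its end, in the units of the state.
- manip.get_state(): the state, without advancing time (a new reading comes with each control period).
- viewer.camera(name): name is "scene" or "top" or "wrist"; returns the picture (420x560x3 uint8, red, green, blue); there is no depth.
- viewer.calibration(name): a dict with "fx", "fy", "cx", "cy" (pixels), "k1" (the pictures are not rectified: a ray, as slopes to the right and down, at radius r is drawn at 1 + k1 r^2 times it, then the intrinsics apply), "world_from_camera" (4x4, takes a point from camera to world coordinates); the wrist camera has in their place "T_tool_cam" (4x4, takes a point from camera to tool coordinates, whose origin is the TCP and whose axes are the tool frame's). Camera axes: x right, y up, looking along -z (the intrinsics and any distortion apply to the point x, -y, -z); pixel columns grow to the right and rows downward; lengths in m; the calibration is good to about 2 mm. A picture is of the moment at which its call begins: read the wrist's pose just before it. calibration takes no time and is no camera call.
- ticket.hand_in(): hands the job in, once; it reports no verdict.
Trained networks look in the newest picture that a camera, given by its name, has taken for a name from the list of things; names that differ only in an ending like _2 or _b are one class to them, and where a whole thing is asked for, a point or a joint stands for the part that bears it (a point fixed in the world has none). Each returns a list of dicts, best first, with "p" (0 to 1); they miss things now and then, are a little off and sometimes report something else, mostly with a low value. They report only what shows in the picture. A call takes as long as a camera call. They do not tell look-alikes from the thing itself.
- outline_of(camera, target): "region" (420x560 bool, what is visible of it) and "location" ([row, column] in pixels, amid what is visible of it).
The state is a dict: "t": time; "joint_positions": joint angles; "joint_vel": joint speeds; "joint_efforts": joint torques, N m; "position": TCP position; "tool_rot": TCP orientation; "contact_force": force on the tool from outside, world axes, zero at the start; "torque": the same for the moment, N m; "finger_gap": finger opening in m.
Only numpy, scipy, OpenCV 4.12 (cv2) and the standard library are available. Lean on these libraries where they do the work, as an engineer would, in place of code of your own. Each camera call takes 0.05 s, during which the arm holds its last target.

## Task

Clamp the bearing block by swinging the cam lever right over to its stop, then check the block's bore with the plug gauge that suits it, the bigger of the two in the rest: slide the long go plug fully home until the shoulder meets the block, draw it out, turn the gauge end for end and press the short no-go plug gently and squarely against the mouth of the bore for about a second to confirm that it will not enter. Then lay the gauge back in the V-rests that it came from, leaving the block clamped and the other gauge and the things on the bench where they are.

Things in the scene. Friction and masses are not known exactly. Their poses are not given: they have to be found in the camera images.
- fixture: fixed sloped fixture: grey base plate 135x112x12 mm and a steel table that rises 30 degrees towards the fixture's +x (level, uphill, where the bore's mouth faces; z up). Origin: underside of the base, below the table. Table normal (-0.5, 0, 0.866) in its frame. End stop downhill of the block, side fence on its -y side, cam lever on its +y side; free air uphill of the mouth
- cam_lever (a joint): clamp lever angle, rad. 0 to 0.45: open, lever points out from the block (fixture's +y) and downhill. Growing values swing the ball uphill in the plane of the table; the cam touches the block near 1.17 and 1.57 is the hard stop: lever out and 30 degrees uphill, block pressed to fence and stop. About 3 N at the ball move it, 10 N over the last part; it stays where left
- lever_ball (a point): centre of the black ball knob, 20 mm in diameter, on an upright stem at the end of the clamp lever, 70 mm from its pivot axis; the flat lever bar lies 32 mm below the ball's centre (bar top), so the ball and stem can be pinched or pushed from any side
- lever_pivot (a point): point of the lever's pivot axis (normal to the table) level with the ball's path: at joint angle a the ball's centre is 70 mm from here, at cos(1.047 - a) along the fixture's +y and sin(1.047 - a) along the downhill direction, (-0.866, 0, -0.5) in the fixture's frame
- bearing_block: loose aluminium block, 50 mm along the bore, 44x44 mm across, 0.25 kg, on the sloping table against the end stop; a brass bush in it has a reamed bore of 20 mm diameter right through. Origin: block centre. x: along the bore, out of the mouth (uphill, 30 degrees above level); y: sideways, level; z: normal to the table
- bore_mouth (a point): centre of the bore's uphill mouth, in the block's face, 22 mm below its top face; axes as the block's, x points out of the bore
- gauge_rest: fixed wooden rest, 104x134 mm, 12 mm thick, with two rails (tops 28 mm above the bench) and two pairs of aluminium V-rests; origin under its middle. Gauges lie along its x axis, on lines at y = +32 and -32 mm. The Vs are at x = +28 and -28 mm; between them 42 mm of the handle is free to grip
- gauge_big: the bigger plug gauge, plain steel, lying in one of the two pairs of V-rests, its axis 48 mm above the bench. Along its x: knurled handle, diameter 26 mm, 72 mm long, origin at its middle; at +x the long go plug, diameter 18.8 mm, 36 mm long, tip chamfered; at -x the short no-go plug, diameter 23 mm, 14 mm long. About 0.16 kg. The one for the 20 mm bore
- gauge_big_shoulder (a point): middle of the shoulder where the bigger gauge's go plug leaves the handle, 36 mm from the handle's middle; fully home, it lies at the bore's mouth
- gauge_big_nogo_tip (a point): middle of the flat end of the bigger gauge's no-go plug, 50 mm from the handle's middle
- gauge_small: the smaller plug gauge, plain steel, lying in one of the two pairs of V-rests, its axis 44 mm above the bench. Along its x: knurled handle, diameter 20 mm, 72 mm long, origin at its middle; at +x the long go plug, diameter 13 mm, 30 mm long, tip chamfered; at -x the short no-go plug, diameter 16 mm, 12 mm long. About 0.09 kg. For another bore: it stays in its rest
- stone_weight: grey-brown pebble used as a paperweight, 38x52x27 mm, lying on the bench; origin under its middle
- jar_13: small screw jar with white lid, diameter 46 mm, 78 mm tall, upright; origin under its middle
- tall_bottle: milky wide-neck bottle, diameter 66 mm, 142 mm tall, upright; origin under its middle
- rotary_tool: black rotary hand grinder lying on the bench, 42x163x42 mm, long side along its y; origin under its middle
- gel_bottle: white hand-gel bottle with flip cap, 37 mm across, 119 mm tall, upright; origin under its middle
There are look-alikes about, which are no part of the job. Leave any green look-alike of the fixture alone.

How it is judged (in metres and radians):
On the way, in this order (a step that is already met when the one before it is completed fails the run):
1. the cam lever is swung over to its stop (beyond 1.40 rad) (value of joint cam_lever above 1.4 rad), for 0.2 s.
2. the bigger gauge's go plug is fully home in the bore: its shoulder within 4 mm of the bore's mouth, gauge and bore in line within 0.08 rad, the lever still locked (value of joint cam_lever above 1.4 rad and distance between gauge_big_shoulder and bore_mouth below 0.004 m and angle between the x axis of gauge_big and the x axis of bearing_block, either way round below 0.08 rad), for 0.2 s.
3. the bigger gauge's no-go plug is pressed against the mouth and refused: the middle of its end within 5 mm of the mouth's centre, in line within 0.12 rad, pressed with more than 1 N for half a second (value of joint cam_lever above 1.4 rad and distance between gauge_big_nogo_tip and bore_mouth below 0.005 m and angle between the x axis of gauge_big and the x axis of bearing_block, either way round below 0.12 rad and contact force between gauge_big and bearing_block above 1 N), for 0.5 s.
At the end, for the whole second after the job is handed in: The bigger gauge lies at rest in the V-rests it came from (its middle within 15 mm of where it started, along the rests within 0.08 rad, either end first), the cam lever is still beyond 1.40 rad, the block is within 10 mm of its starting place and the smaller gauge within 15 mm of its own (distance of each of gauge_big, gauge_small from where it was at the start of the episode below 0.015 m and angle between the x axis of gauge_big and the x axis of gauge_rest, either way round below 0.08 rad and value of joint cam_lever above 1.4 rad and linear speed of gauge_big below 0.02 m/s and distance of bearing_block from where it was at the start of the episode below 0.01 m); the robot touches nothing.
It fails at once if the gauge is forced against the block with more than 45 N (contact force between gauge_big and bearing_block above 45 N).
It fails at once if the smaller gauge is disturbed (moved more than 25 mm) (distance of gauge_small from where it was at the start of the episode above 0.025 m).
It fails at once if any other thing on the bench is knocked (moved more than 30 mm) (distance of any of stone_weight, jar_13, tall_bottle, rotary_tool, gel_bottle from where it was at the start of the episode above 0.03 m).
It also fails if it takes over 72 s, if anything falls off the work surface, if the arm or the gripper's body presses on something with over 40 N, if the wrist force passes 120 N, or if a joint passes its speed limit or range.

## Working session

There is one attempt and no reset: what is moved stays moved. The work goes in short steps, Python scripts to look and compute and a shell command to move; the robot and the scene stay as the last step left them, time stands still between calls to the robot, and variables do not carry over. Pictures are saved under pics/ and viewed, and the job is handed in when it is done.

```bash
ls; mkdir -p pics; python3 - <<'E'
from bench import manip, viewer
import cv2
print(manip.get_state())
for n in ["scene","top","wrist"]:
    im=viewer.camera(n); cv2.imwrite(f"pics/{n}0.png",im[:,:,::-1])
    print(n,viewer.calibration(n))
E
```

```text
pics
{'t': 0.0, 'joint_positions': array([74.14632767, 18.43764781, -4.01772253, 83.17642647,  1.29384203,
       78.53926386, -3.25907002]), 'joint_vel': array([-0.09251254, -0.07751179,  0.09372943,  0.00785494,  0.02911001,
        0.0325226 ,  0.0382791 ]), 'joint_efforts': array([ 4.46155070e-05, -4.93581569e+01, -3.81919490e-01, -3.14332187e+01,
        1.30837178e-02,  1.14993163e-02, -1.00704767e-05]), 'position': array([ 0.18619777, -0.62221127,  0.23822641]), 'tool_rot': array([-9.01081495e+01, -3.94912653e-03, -1.63333763e+02]), 'contact_force': array([ 0.27310203, -0.31343744, -0.10931437]), 'torque': array([ 0.04549267,  0.01377141, -0.02622524]), 'finger_gap': 0.08562341178566542}
scene {'fx': 541.0000752760236, 'fy': 541.0000752760236, 'cx': 275.50770272639085, 'cy': 208.57578811677914, 'k1': -0.18221077966072072, 'world_from_camera': array([[-0.88048371,  0.30390406, -0.3638554 , -0.08155956],
       [-0.47404011, -0.55489013,  0.68365409,  1.08250004],
       [ 0.00586548,  0.77442835,  0.63263444,  1.20662848],
       [ 0.        ,  0.        ,  0.        ,  1.     
[... 200 characters left out ...]
20041695,  0.28624289],
       [-0.9970788 ,  0.07433869, -0.01753934, -0.11561585],
       [-0.00223249,  0.20117057,  0.97955368,  1.28228944],
       [ 0.        ,  0.        ,  0.        ,  1.        ]])}
wrist {'fx': 292.0931815148097, 'fy': 292.0931815148097, 'cx': 280.12970316270764, 'cy': 209.0538002283725, 'k1': 0.015800692908431613, 'T_tool_cam': array([[-5.16593789e-04, -9.65840034e-01, -2.59138499e-01,
        -6.43357855e-02],
       [-6.36113983e-05,  2.59138565e-01, -9.65840153e-01,
        -1.34111955e-01],
       [ 9.99999865e-01, -4.82462862e-04, -1.95307808e-04,
        -1.06257722e-03],
       [ 0.00000000e+00,  0.00000000e+00,  0.00000000e+00,
         1.00000000e+00]])}
```

View pics/scene0.png

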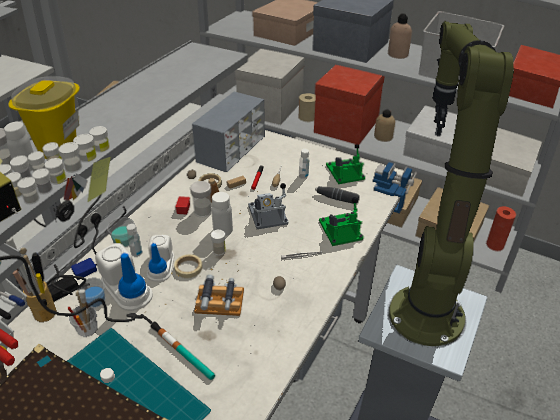

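View pics/top0.png

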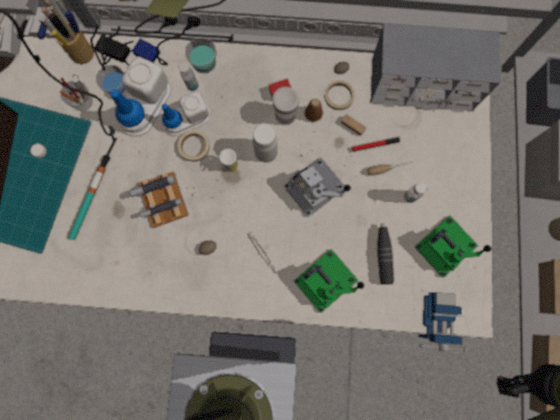

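View pics/wrist0.png

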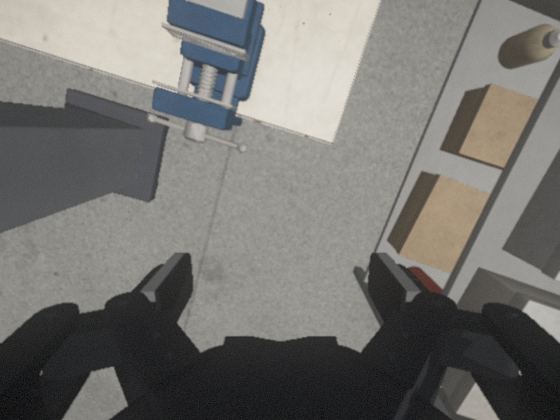

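```bash
cat > h.py <<'E'
import numpy as np, cv2
from bench import manip, viewer, outline_of
from scipy.spatial.transform import Rotation as R
def pose(st):
    T=np.eye(4);T[:3,:3]=R.from_euler('xyz',st['tool_rot'],degrees=True).as_matrix();T[:3,3]=st['position'];return T
def cam(name,st=None):
    c=viewer.calibration(name)
    W=c['world_from_camera'] if name!='wrist' else pose(st)@c['T_tool_cam']
    return c,W
def ray(cw,px):
    c,W=cw;K=np.array([[c['fx'],0,c['cx']],[0,c['fy'],c['cy']],[0,0,1]])
    p=np.array([(px[0]-c['cx'])/c['fx'],(px[1]-c['cy'])/c['fy']]);u=p.copy()
    for _ in range(20): u=p/(1+c['k1']*(u@u))
    d=W[:3,:3]@np.array([u[0],-u[1],-1]);return W[:3,3],d/np.linalg.norm(d)
def proj(cw,P):
    c,W=cw;q=np.linalg.inv(W)@np.append(P,1)
    u=np.array([q[0]/-q[2],-q[1]/-q[2]]);u=u*(1+c['k1']*(u@u))
    return np.array([c['fx']*u[0]+c['cx'],c['fy']*u[1]+c['cy']])
def onz(cw,px,z):
    o,d=ray(cw,px);return o+d*(z-o[2])/d[2]
def tri(rays):
    A=np.zeros((3,3));b=np.zeros(3)
    for o,d in rays:
        M=np.eye(3)-np.outer(d,d);A+=M;b+=M@o
    x=np.linalg.solve(A,b);res=[np.linalg.norm((np.eye(3)-np.outer(d,d))@(x-o)) for o,d in rays];return x,res
E
python3 - <<'E'
from h import *
im=viewer.camera('top');im2=viewer.camera('scene')
cv2.imwrite('pics/tc.png',cv2.resize(im[110:320,80:360,::-1],None,fx=2.8,fy=2.8,interpolation=cv2.INTER_CUBIC))
cv2.imwrite('pics/sc.png',cv2.resize(im2[150:330,170:410,::-1],None,fx=3.3,fy=3.3,interpolation=cv2.INTER_CUBIC))
for t in ['fixture','lever_ball','bearing_block','gauge_rest','gauge_big','gauge_small','stone_weight','jar_13','tall_bottle','rotary_tool','gel_bottle']:
  for c in ['top','scene']:
    for r in outline_of(c,t)[:3]:
        l=r['location'];m=r['region'];ys,xs=np.nonzero(m)
        print(t,c,round(r['p'],2),'xy',round(l[1],1),round(l[0],1),'bbox',xs.min(),ys.min(),xs.max(),ys.max(),'z0:',onz(cam(c),(l[1],l[0]),0).round(3))
E
```

```text
fixture top 0.81 xy 316.9 188.8 bbox 285 160 349 214 z0: [ 0.618 -0.184  0.   ]
fixture top 0.68 xy 325.3 282.8 bbox 294 249 365 312 z0: [ 0.361 -0.222  0.   ]
fixture top 0.64 xy 450.3 243.6 bbox 415 215 490 277 z0: [ 0.492 -0.556  0.   ]
fixture scene 0.83 xy 345.3 168.3 bbox 326 145 364 183 z0: [ 0.491 -0.571  0.   ]
fixture scene 0.56 xy 271.1 213.8 bbox 248 183 287 228 z0: [ 0.612 -0.189  0.   ]
lever_ball top 0.67 xy 162.0 206.3 bbox 140 199 181 216 z0: [0.536 0.24  0.   ]
lever_ball top 0.62 xy 468.9 252.4 bbox 451 245 490 262 z0: [ 0.472 -0.606  0.   ]
lever_ball top 0.6 xy 330.4 195.5 bbox 311 184 350 197 z0: [ 0.602 -0.222  0.   ]
lever_ball scene 0.43 xy 279.8 198.2 bbox 274 184 285 202 z0: [ 0.627 -0.281  0.   ]
bearing_block top 0.78 xy 309.7 179.1 bbox 294 167 322 194 z0: [ 0.644 -0.162  0.   ]
bearing_block scene 0.59 xy 266.0 196.6 bbox 258 193 273 208 z0: [ 0.675 -0.265  0.   ]
gauge_rest top 0.65 xy 163.3 200.1 bbox 138 172 188 227 z0: [0.554 0.238 0.   ]
gauge_rest top 0.55 xy 151.7 185.0 bbox 130 176 173 196 z0: [0.594 0.276 0.   ]
gauge_rest scene 0.84 xy 219.2 3
[... 1246 characters left out ...]
0: [ 0.747 -0.031  0.   ]
tall_bottle scene 0.66 xy 217.7 299.1 bbox 195 285 243 315 z0: [0.562 0.231 0.   ]
tall_bottle scene 0.62 xy 224.3 212.0 bbox 211 192 232 234 z0: [ 0.761 -0.119  0.   ]
rotary_tool top 0.87 xy 385.0 254.0 bbox 377 223 393 284 z0: [ 0.451 -0.379  0.   ]
rotary_tool top 0.66 xy 325.2 188.8 bbox 311 185 349 198 z0: [ 0.62  -0.207  0.   ]
rotary_tool top 0.43 xy 307.9 180.5 bbox 294 167 321 194 z0: [ 0.64  -0.157  0.   ]
rotary_tool scene 0.55 xy 336.0 192.3 bbox 315 186 359 203 z0: [ 0.462 -0.411  0.   ]
gel_bottle top 0.68 xy 418.5 192.0 bbox 404 182 427 202 z0: [ 0.63  -0.466  0.   ]
gel_bottle scene 0.58 xy 303.7 165.8 bbox 299 148 309 179 z0: [ 0.641 -0.507  0.   ]
```

View pics/tc.png

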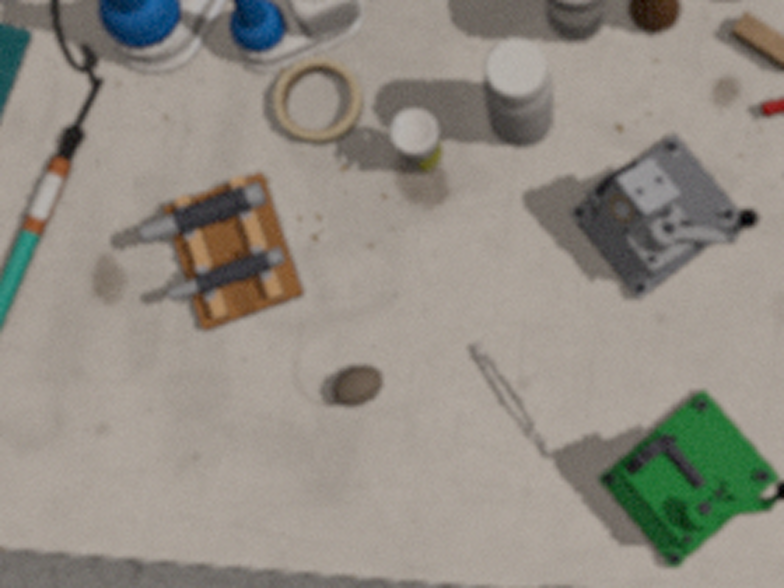

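View pics/sc.png

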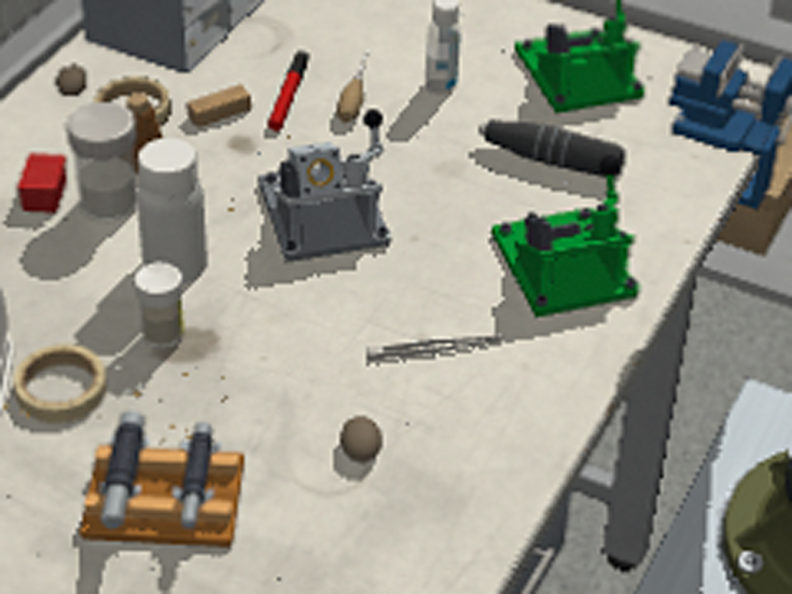

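```bash
python3 -m pendant '{"fingers":[0.05,0.05,0.05,0.05,0.05,0.05,0.05,0.05,0.05,0.05,0.05,0.05,0.05,0.05,0.05],"dp":[[-0.555,0,-0.288],[-0.555,0,-0.288],[-0.555,0,-0.288],[-0.555,0,-0.288],[-0.555,0,-0.288],[-0.555,0,-0.288],[-0.555,0,-0.288],[-0.555,0,-0.288],[-0.555,0,-0.288],[-0.555,0,-0.288],[-0.555,0,-0.288],[-0.555,0,-0.288],[-0.555,0,-0.288],[-0.555,0,-0.288],[-0.555,0,-0.288]],"yaw":[0,-0.1,-0.2,-0.3,-0.42,-0.42,-0.42,-0.42,-0.42,-0.42,-0.42,-0.42,-0.42,-0.42,-0.42]}'
python3 - <<'E'
from h import *
st=manip.get_state();im=viewer.camera('wrist')
print(st['t'],st['position'],st['tool_rot'],st['joint_positions'],st['finger_gap'])
np.save('st1.npy',np.r_[st['position'],st['tool_rot']])
cv2.imwrite('pics/w1.png',im[:,:,::-1]);cv2.imwrite('pics/w1b.png',cv2.resize(im[:,:,::-1],None,fx=1.42,fy=1.42,interpolation=cv2.INTER_CUBIC))
for t in ['fixture','lever_ball','bearing_block','bore_mouth']:
    for r in outline_of('wrist',t)[:2]: print(t,r['p'],r['location'])
E
```

```text
t: 2.85
position: [0.6354, -0.1876, 0.239]
tool_rot: [-90.0, -0.1, -139.2]
contact_force: [0.2, -0.8, -0.6]
finger_gap: 0.0502
2.85 [ 0.63542968 -0.18758099  0.23897549] [-9.00116629e+01 -5.14264885e-02 -1.39214162e+02] [ 34.04402974  22.03088664 -26.53135904  80.39997467   9.8318102
  79.88792261 -41.75526471] 0.05019314415040413
fixture 0.8 [187.9, 284.0]
fixture 0.59 [384.3, 418.9]
lever_ball 0.79 [232.2, 267.6]
lever_ball 0.75 [390.6, 138.2]
bearing_block 0.83 [189.4, 248.0]
```

View pics/w1b.png

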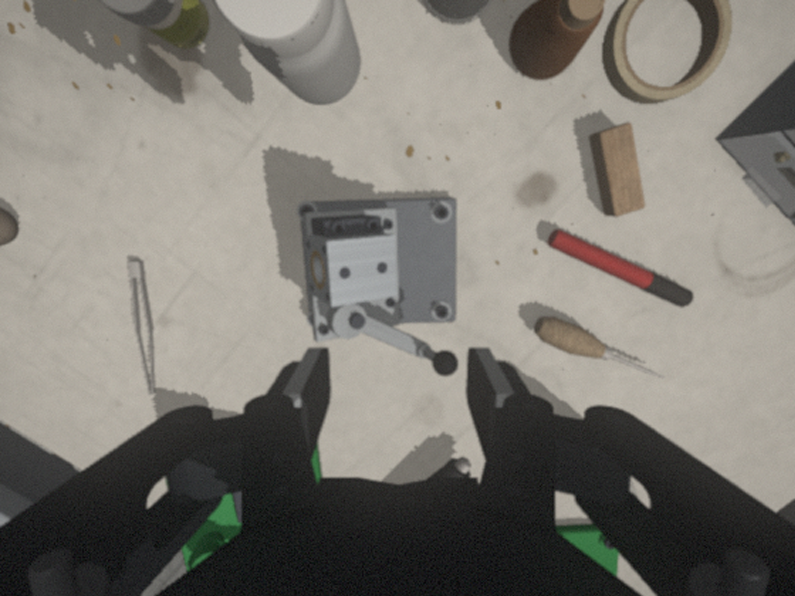

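```bash
python3 - <<'E'
from h import *
im=cv2.imread('pics/w1.png');cv2.imwrite('pics/w1c.png',cv2.resize(im[130:270,200:340],None,fx=4.25,fy=4.25,interpolation=cv2.INTER_CUBIC))
im=cv2.imread('pics/scene0.png');cv2.imwrite('pics/s1c.png',cv2.resize(im[175:240,235:300],None,fx=9,fy=9,interpolation=cv2.INTER_CUBIC))
E
```

```text
(no output)
```

View pics/w1c.png

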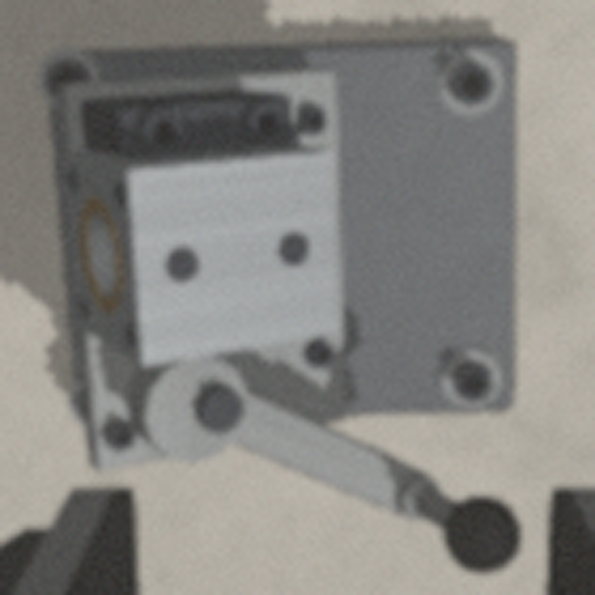

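View pics/s1c.png

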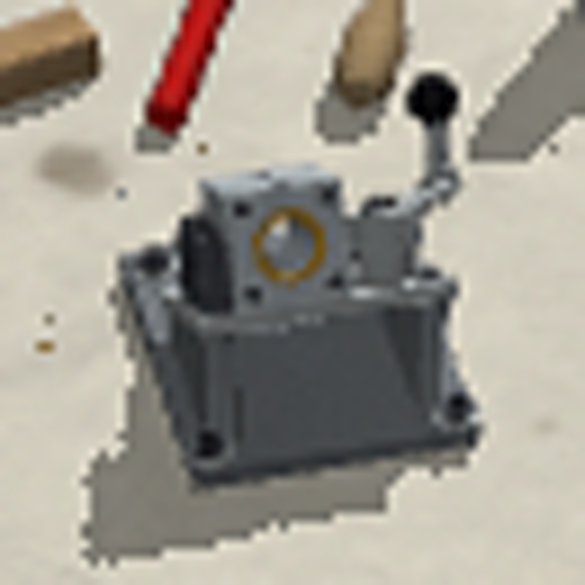

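```bash
cat > fit.py <<'E'
from h import *
from scipy.optimize import least_squares
s=np.load('st1.npy');W=cam('wrist',{'position':s[:3],'tool_rot':s[3:]});S=cam('scene')
T=cam('top')
w=lambda x,y:(x/4.25+200-.4,y/4.25+130-.4); sc=lambda x,y:(x/9+235-.45,y/9+175-.45)
tp=lambda x,y:(x/2.8+80,y/2.8+110)
def frames(p):
    th=p[0];Rz=R.from_euler('z',th).as_matrix();t=np.pi/6
    Rb=Rz@np.array([[np.cos(t),0,-np.sin(t)],[0,1,0],[np.sin(t),0,np.cos(t)]])
    return Rz,Rb
obs=[]
def model(p):
    Rz,Rb=frames(p);b=np.array([p[1],p[2],0]);c=p[3:6];ball=p[6:9]
    B=lambda x,y,z:b+Rz@np.array([x,y,z]);K=lambda x,y,z:c+Rb@np.array([x,y,z])
    h,g=.0675,.056;k,l,m=.025,.022,.022
    return [('w',W,B(-h,-g,.012),w(515,41)),('w',W,B(-h,g,.012),w(512,410)),
     ('s',S,B(h,-g,0),sc(195,487)),('s',S,B(h,g,0),sc(477,447)),
     ('wm',W,K(k,0,0),w(102,254)),('sm',S,K(k,0,0),sc(289,245)),('tm',T,K(k,0,0),tp(620,207)),
     ('wk',W,K(k,-l,m),w(128,171)),('wk',W,K(k,l,m),w(140,365)),('wk',W,K(-k,l,m),w(344,345)),('wk',W,K(-k,-l,m),w(332,155)),
     ('sk',S,K(k,-l,m),sc(205,183)),('sk',S,K(k,l,m),sc(340,180)),
     ('wb',W,ball,w(482,533)),('sb',S,ball,sc(432,98)),('tb',T,ball,tp(747,217))]
def res(p):
    return np.concatenate([(proj(C,P)-np.array(o))*(0.5 if n[0]=='t' else 1) for n,C,P,o in model(p)])
r=least_squares(res,[np.radians(130.8),.62,-.18,.63,-.17,.08,.6,-.24,.1],loss='soft_l1')
if __name__=='__main__':
    p=r.x;print('th',np.degrees(p[0]),'base',p[1:3],'blk',p[3:6],'ball',p[6:9])
    Rz,Rb=frames(p);mouth=p[3:6]+Rb@[.025,0,0];print('mouth',mouth,'bx',Rb[:,0])
    b=np.array([p[1],p[2],0]);print('in fix: blk',Rz.T@(p[3:6]-b),'mouth',Rz.T@(mouth-b),'ball',Rz.T@(p[6:9]-b))
    for (n,C,P,o) in model(p): print(n,(proj(C,P)-np.array(o)).round(1))
E
python3 fit.py
```

```text
th 132.22957352271317 base [ 0.62148718 -0.17542669] blk [ 0.61916055 -0.15492375  0.07940658] ball [ 0.60754475 -0.25727122  0.07813273]
mouth [ 0.6046091  -0.13889237  0.09190658] bx [-0.58205816  0.64125525  0.5       ]
in fix: blk [ 0.01674529 -0.01205732  0.07940658] mouth [ 0.03839592 -0.01205732  0.09190658] ball [-0.05123167  0.06533172  0.07813273]
w [ 0.3 -0.4]
w [-0.   1.3]
s [-0.9  1.5]
s [-0.   0.8]
wm [-0.3  0.7]
sm [-0.7 -0.1]
tm [ 0.2 -0.2]
wk [0. 0.]
wk [0.5 1.4]
wk [-1.2 -1.9]
wk [ 0.5 -0.6]
sk [1.3 1.2]
sk [-0.7 -0.4]
wb [0.  0.2]
sb [-0.8  0.4]
tb [-0.1 -0.1]
```

```bash
cat >> fit.py <<'E'
Rz_,Rb_=frames(r.x);Yf=Rz_[:,1];D=-Rb_[:,0];N=Rb_[:,2]
def P_of(phi,ball=r.x[6:9]): return ball-.07*(np.cos(phi)*Yf+np.sin(phi)*D)
E
python3 - <<'E'
from fit import *
for a in np.arange(0,.5,.05):
    P=P_of(1.047-a)
    print(round(a,2),[ (proj(W,P-h*N)-w(219,406)).round(1) for h in (.028,.032)],(proj(S,P-.03*N)-sc(385,207)).round(1),(Rz_.T@(P-[r.x[1],r.x[2],0])).round(4))
E
```

```text
0.0 [array([-1.2,  2.9]), array([-2.7,  1.9])] [-0.6  0.5] [0.0013 0.0303 0.1084]
0.05 [array([ 0.3, -0.1]), array([-1.3, -1.1])] [-1.6  0.5] [-0.0003  0.0273  0.1075]
0.1 [array([ 1.9, -3.1]), array([ 0.3, -4. ])] [-2.6  0.6] [-0.002   0.0244  0.1065]
0.15 [array([ 3.6, -6. ]), array([ 2. , -6.9])] [-3.5  0.6] [-0.0039  0.0217  0.1055]
0.2 [array([ 5.4, -8.8]), array([ 3.8, -9.7])] [-4.4  0.6] [-0.0058  0.019   0.1044]
0.25 [array([  7.4, -11.5]), array([  5.7, -12.4])] [-5.3  0.7] [-0.0079  0.0164  0.1032]
0.3 [array([  9.4, -14.1]), array([  7.8, -15. ])] [-6.1  0.7] [-0.01    0.014   0.1019]
0.35 [array([ 11.6, -16.6]), array([  9.9, -17.4])] [-7.   0.7] [-0.0123  0.0117  0.1006]
0.4 [array([ 13.8, -19. ]), array([ 12.1, -19.8])] [-7.7  0.7] [-0.0147  0.0095  0.0992]
0.45 [array([ 16.2, -21.3]), array([ 14.4, -22. ])] [-8.5  0.6] [-0.0172  0.0074  0.0978]
```

```bash
cat >> h.py <<'E'
def rel(target,yawdeg=None,st=None):
    st=st or manip.get_state();T=pose(st);d=T[:3,:3].T@(np.array(target)-T[:3,3])
    y=None
    if yawdeg is not None:
        y=-np.radians((yawdeg-st['tool_rot'][2]+180)%360-180)
    return d.round(4),y
E
python3 - <<'E'
from fit import *
print(rel(r.x[6:9]+[0,0,.05],-76.2),rel(r.x[6:9]+[0,0,-.004],-76.2))
E
```

```text
(array([0.0645, 0.1115, 0.0337]), np.float64(-1.1036670261980346)) (array([0.0644, 0.1655, 0.0337]), np.float64(-1.1036670261980346))
```

```bash
python3 -m pendant '{"fingers":[0.034,0.034,0.034,0.034,0.034,0.034,0.034,0.034,0.034,0.034],"dp":[[0.03,0,0.016],[0.0644,0,0.0337],[0.0644,0,0.0337],[0.0644,0.03,0.0337],[0.0644,0.06,0.0337],[0.0644,0.09,0.0337],[0.0644,0.11,0.0337],[0.0644,0.11,0.0337],[0.0644,0.11,0.0337],[0.0644,0.11,0.0337]],"yaw":[-0.15,-0.3,-0.45,-0.6,-0.75,-0.9,-1.05,-1.1,-1.1,-1.1]}'
python3 - <<'E'
from h import *
st=manip.get_state();im=viewer.camera('wrist')
print(st['position'],st['tool_rot'],st['joint_positions'],st['finger_gap'])
cv2.imwrite('pics/w2.png',im[:,:,::-1])
im=viewer.camera('scene');cv2.imwrite('pics/s2.png',cv2.resize(im[120:260,200:360,::-1],None,fx=5,fy=4.2,interpolation=cv2.INTER_CUBIC))
E
```

```text
t: 4.1
position: [0.6086, -0.2562, 0.1299]
tool_rot: [-90.0, -0.1, -76.4]
contact_force: [0.3, 0.0, 0.5]
finger_gap: 0.034
[ 0.60859301 -0.25615988  0.12994153] [-8.99651293e+01 -5.24693013e-02 -7.64003065e+01] [ 46.18775546  27.33589841 -33.96110767  88.13358026  15.94157341
  69.35358356  23.15856407] 0.03401590177949149
```

View pics/w2.png

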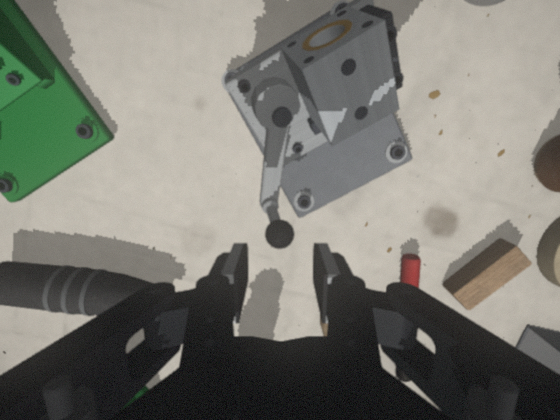

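View pics/s2.png

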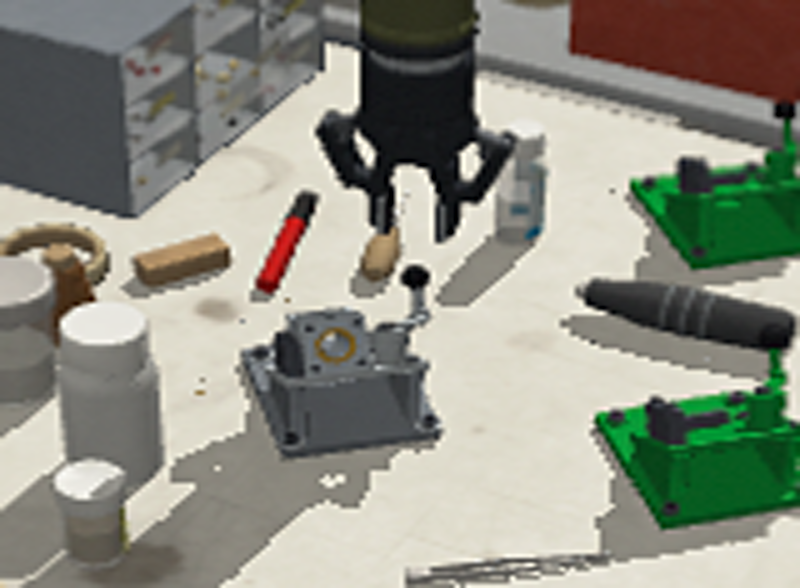

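```bash
python3 - <<'E'
from fit import *
st=manip.get_state();W2=cam('wrist',st)
print(proj(W2,r.x[6:9]), tri([ray(W,w(482,533)),ray(W2,(279,234)),ray(S,sc(432,98))]),tri([ray(W,w(482,533)),ray(W2,(279,234))]))
Rz,Rb=frames(r.x);m=r.x[3:6]+Rb@[.025,0,0];print('mouth',proj(W2,m), tri([ray(W,w(102,254)),ray(W2,(328,36)),ray(S,sc(289,245))]))
E
```

```text
[280.77724819 233.34806176] (array([ 0.60729845, -0.2577857 ,  0.07822406]), [np.float64(0.0022149818452611046), np.float64(0.0004989296147794659), np.float64(0.0026195122509128387)]) (array([ 0.60775095, -0.25866299,  0.07295741]), [np.float64(0.00043862208499940617), np.float64(0.0004386220849994042)])
mouth [329.59813902  34.05183728] (array([ 0.6047538 , -0.13905023,  0.09061309]), [np.float64(0.0019942240567829986), np.float64(0.0006000212772204345), np.float64(0.0025142618684361948)])
```

```bash
cat > arc.py <<'E'
from fit import *
ball=np.array([.6074,-.258,.0765]);P=P_of(1.047-.03,ball)
def way(a,lead=.007,down=.0045):
    ph=1.047-a;b=P+.07*(np.cos(ph)*Yf+np.sin(ph)*D)
    t=-np.sin(ph)*-1*Yf-np.cos(ph)*D; t[2]=0;t/=np.linalg.norm(t)
    ang=np.degrees(np.arctan2(t[1],t[0]))
    return b+lead*t-[0,0,down], ang+180-90, b
E
python3 - <<'E'
from arc import *
st=manip.get_state()
q,y,b=way(.03,lead=0);print(q,y,rel(q,y))
for a in np.arange(.1,1.75,.1): 
    q,y,b=way(a);print(round(a,2),q.round(3),*rel(q,y),round(y))
E
```

```text
[ 0.6074 -0.258   0.072 ] -75.78261041373653 (array([ 0.0017,  0.0583, -0.002 ]), np.float64(-0.009773072253358179))
0.1 [ 0.596 -0.26   0.073] [ 0.0012  0.0569 -0.0137] 0.055918020895513516 -80
0.2 [ 0.589 -0.261  0.076] [-0.0002  0.0547 -0.0203] 0.15186923164044872 -85
0.3 [ 0.583 -0.26   0.078] [-0.0022  0.0522 -0.0265] 0.25052378895262684 269
0.4 [ 0.576 -0.259  0.081] [-0.0047  0.0496 -0.0325] 0.35205163520532945 263
0.5 [ 0.57  -0.257  0.084] [-0.0079  0.0467 -0.0381] 0.4565141930046924 258
0.6 [ 0.564 -0.255  0.087] [-0.0116  0.0436 -0.0432] 0.5638415856758318 251
0.7 [ 0.559 -0.252  0.09 ] [-0.0159  0.0403 -0.0478] 0.6738147963290589 245
0.8 [ 0.554 -0.248  0.093] [-0.0205  0.037  -0.0519] 0.7860578089344299 239
0.9 [ 0.549 -0.244  0.097] [-0.0256  0.0335 -0.0553] 0.9000445838743864 232
1.0 [ 0.545 -0.239  0.1  ] [-0.031   0.03   -0.0581] 1.0151238905263564 225
1.1 [ 0.542 -0.234  0.104] [-0.0367  0.0265 -0.0603] 1.1305615561360742 219
1.2 [ 0.539 -0.229  0.107] [-0.0427  0.023  -0.0618] 1.2455954353053014 212
1.3 [ 0.537 -0.223  0.111] [-0.0488  0.0196 -0.0627] 1.35949487405547 206
1.4 [ 0.535 -0.217  0.114] [-0.055   0.0163 -0.0629] 1.4716151211422974 199
1.5 [ 0.534 -0.211  0.117] [-0.0612  0.013  -0.0624] 1.5814386220943817 193
1.6 [ 0.534 -0.205  0.12 ] [-0.0674  0.01   -0.0612] 1.6885987519386922 187
1.7 [ 0.534 -0.198  0.123] [-0.0736  0.0071 -0.0594] 1.7928857885537623 181
```

```bash
python3 -m pendant '{"fingers":[0.034,0.034,0.034,0.034,0.034,0.034,0.034,0.034,0.034,0.034,0.034,0.034,0.034,0.034,0.034,0.034],"dp":[[0.0017,0.02,-0.002],[0.0017,0.04,-0.002],[0.0017,0.0575,-0.002],[0.0017,0.0575,-0.002],[0.0012,0.0569,-0.0137],[-0.0002,0.0547,-0.0203],[-0.0022,0.0522,-0.0265],[-0.0047,0.0496,-0.0325],[-0.0079,0.0467,-0.0381],[-0.0116,0.0436,-0.0432],[-0.0159,0.0403,-0.0478],[-0.0205,0.037,-0.0519],[-0.0256,0.0335,-0.0553],[-0.031,0.03,-0.0581],[-0.0367,0.0265,-0.0603],[-0.0367,0.0265,-0.0603]],"yaw":[0,0,0,0,0.056,0.152,0.25,0.352,0.456,0.564,0.674,0.786,0.9,1.015,1.13,1.13]}'
python3 - <<'E'
from arc import *
st=manip.get_state();im=viewer.camera('wrist')
cv2.imwrite('pics/w3.png',im[:,:,::-1])
print(st['contact_force'])
for a in (1.2,1.3,1.4,1.5,1.6,1.7):
    q,y,b=way(a);print(a,*rel(q,y))
E
```

```text
t: 5.8
position: [0.5428, -0.2339, 0.1049]
tool_rot: [-89.8, 0.1, -141.0]
contact_force: [1.2, -1.2, 1.1]
finger_gap: 0.034
[ 1.24556039 -1.18897872  1.14102858]
1.2 [-0.0006 -0.0027 -0.0064] 0.12294964202707093
1.3 [-0.0024 -0.0062 -0.0123] 0.23684908077724157
1.4 [-0.005  -0.0095 -0.0179] 0.34896932786406887
1.5 [-0.0081 -0.0127 -0.0233] 0.45879282881615313
1.6 [-0.0119 -0.0158 -0.0284] 0.5659529586604646
1.7 [-0.0162 -0.0187 -0.0332] 0.6702399952755328
```

View pics/w3.png

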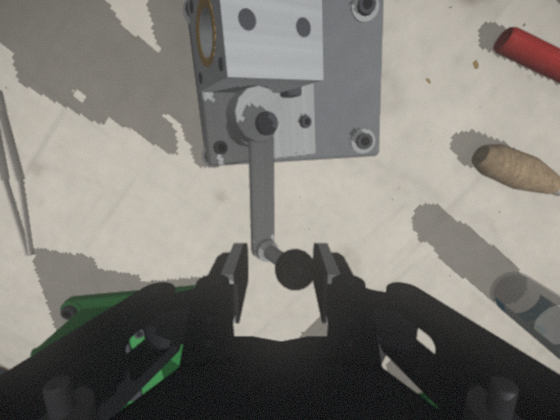

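```bash
python3 -m pendant '{"fingers":[0.034,0.034,0.034,0.034,0.034,0.034,0.034],"dp":[[-0.0006,-0.0027,-0.0064],[-0.0024,-0.0062,-0.0123],[-0.005,-0.0095,-0.0179],[-0.0081,-0.0127,-0.0233],[-0.0119,-0.0158,-0.0284],[-0.0119,-0.0158,-0.0284],[-0.0119,-0.0158,-0.0284]],"yaw":[0.123,0.237,0.349,0.459,0.56,0.56,0.56]}'
python3 - <<'E'
from arc import *
st=manip.get_state();im=viewer.camera('wrist')
cv2.imwrite('pics/w4.png',im[:,:,::-1])
print(st['contact_force'],st['joint_positions'])
for a in (1.4,1.5,1.57):
    q,y,b=way(a);print(a,proj(cam('wrist',st),b))
for a in (1.6,1.65,1.7,1.75):
    q,y,b=way(a);print(a,*rel(q,y))
E
```

```text
t: 6.55
position: [0.5339, -0.2066, 0.1199]
tool_rot: [-89.8, 0.2, -173.0]
contact_force: [1.9, -5.3, 2.3]
finger_gap: 0.0341
[ 1.87628854 -5.33384508  2.3204424 ] [ 36.02341579  15.17229835 -20.19411647 102.25231141   5.95056352
  63.36844494 -69.16511968]
1.4 [316.05260502 259.80047712]
1.5 [304.37344638 264.37709194]
1.57 [295.73372425 266.8650825 ]
1.6 [-0.0001 -0.0003 -0.0021] 0.005342353996301143
1.65 [-0.0006 -0.0018 -0.0053] 0.05785214386533044
1.7 [-0.0012 -0.0032 -0.0084] 0.10962939061136934
1.75 [-0.002  -0.0046 -0.0116] 0.16067096788360746
```

View pics/w4.png

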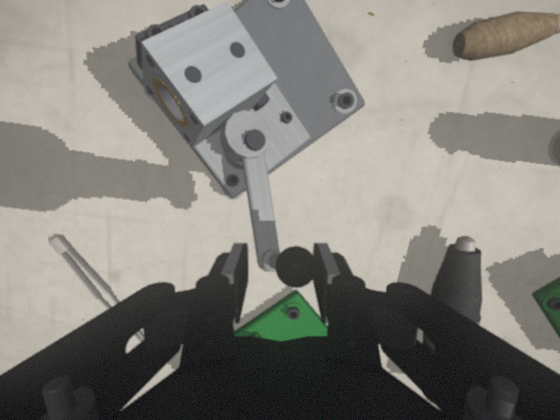

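```bash
python3 -m pendant '{"fingers":[0.034,0.034,0.034,0.034],"dp":[[-0.0003,-0.001,-0.004],[-0.0006,-0.0018,-0.006],[-0.0009,-0.0024,-0.008],[-0.0009,-0.0024,-0.008]],"yaw":[0.03,0.06,0.08,0.08]}'
```

```text
t: 7.0
position: [0.5339, -0.2056, 0.1212]
tool_rot: [-89.3, 0.3, -177.9]
contact_force: [7.9, -18.9, -7.9]
finger_gap: 0.0342
```

```bash
python3 -m pendant '{"fingers":[0.034,0.034,0.034,0.034,0.04,0.05,0.05,0.05,0.05,0.05,0.05,0.05,0.05,0.05,0.05,0.05,0.05],"dp":[[0,0,0.008],[0,-0.04,0.008],[0,-0.08,0.008],[0,-0.12,0],[-0.003,-0.12,-0.045],[-0.007,-0.12,-0.09],[-0.01,-0.12,-0.135],[-0.014,-0.12,-0.18],[-0.017,-0.12,-0.225],[-0.02,-0.12,-0.27],[-0.024,-0.12,-0.315],[-0.027,-0.12,-0.36],[-0.03,-0.12,-0.405],[-0.033,-0.12,-0.45],[-0.033,-0.12,-0.461],[-0.033,-0.12,-0.461],[-0.033,-0.12,-0.461]],"yaw":[0,0,0,0,-0.145,-0.29,-0.435,-0.58,-0.725,-0.87,-1.015,-1.16,-1.305,-1.45,-1.6,-1.74,-1.79]}'
python3 - <<'E'
from arc import *
st=manip.get_state();im=viewer.camera('wrist')
np.save('st5.npy',np.r_[st['position'],st['tool_rot']])
cv2.imwrite('pics/w5.png',im[:,:,::-1]);print(st['joint_positions'])
cv2.imwrite('pics/w5c.png',cv2.resize(im[100:300,180:400,::-1],None,fx=3,fy=3,interpolation=cv2.INTER_CUBIC))
for t in ['gauge_big','gauge_small','gauge_rest']:
    for q in outline_of('wrist',t)[:2]: print(t,q['p'],q['location'])
im=viewer.camera('scene');cv2.imwrite('pics/s5.png',im[:,:,::-1]);cv2.imwrite('pics/s5c.png',cv2.resize(im[175:240,235:300,::-1],None,fx=9,fy=9,interpolation=cv2.INTER_CUBIC))
E
```

```text
t: 8.7
position: [0.5455, 0.2669, 0.2404]
tool_rot: [-90.2, 0.1, -74.6]
contact_force: [0.0, 0.0, 0.7]
finger_gap: 0.0499
[  9.83256464  19.14527679 -47.68626467  88.03107418  14.16819334
  79.28184412 -23.56278687]
gauge_big 0.76 [208.6, 309.1]
gauge_small 0.93 [214.5, 254.9]
gauge_rest 0.69 [206.3, 276.4]
```

View pics/w5c.png

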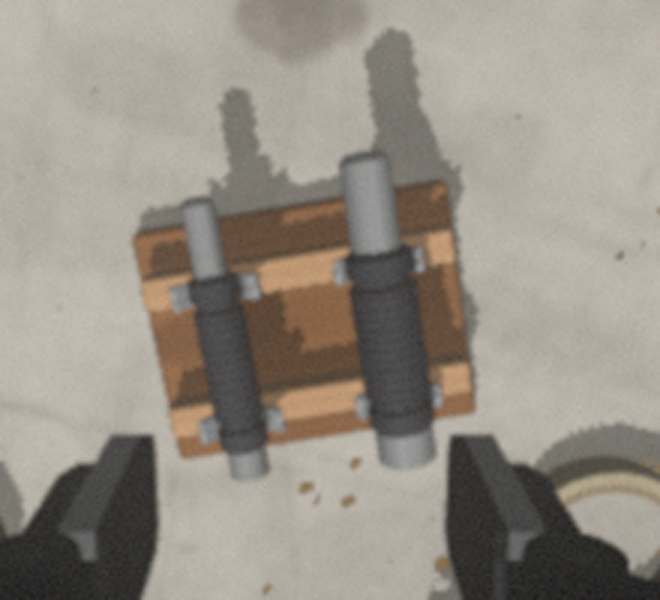

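View pics/s5c.png

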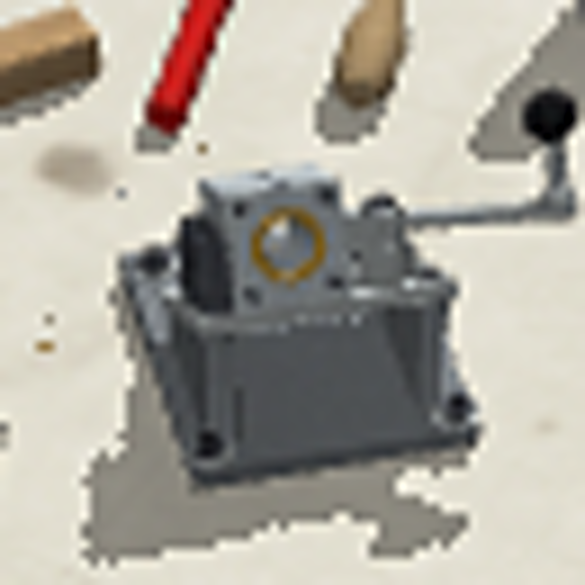

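```bash
python3 - <<'E'
from arc import *
s=np.load('st5.npy');W5=cam('wrist',{'position':s[:3],'tool_rot':s[3:]})
c=lambda x,y:(x/3+180-.33,y/3+100-.33)
z=.048
a=onz(W5,c(366,250),z);b=onz(W5,c(404,432),z);m=(a+b)/2
print('handle',a,b,np.linalg.norm(a-b),m,np.degrees(np.arctan2(*(a-b)[[1,0]])))
t=onz(W5,c(364,160),z);n=onz(W5,c(406,462),z);print('tips',t,n,np.linalg.norm(t-n),np.degrees(np.arctan2(*(t-n)[[1,0]])), 'mid from tips',n+(t-n)*50/122)
C=[onz(W5,c(*p),.012) for p in [(137,235),(447,183),(472,412),(183,457)]];
for i in range(4):
    d=C[(i+1)%4]-C[i];print(np.linalg.norm(d),np.degrees(np.arctan2(d[1],d[0])))
cc=np.mean(C,0);print('rest',cc)
st=manip.get_state()
for a in (1.4,1.5,1.57): print(a,proj(S,way(a)[2]),sc(548,115))
E
```

```text
handle [0.56477745 0.28214398 0.048     ] [0.60016083 0.21593197 0.048     ] 0.07507339717452485 [0.58246914 0.24903798 0.048     ] 118.11983650538143
tips [0.55458498 0.31392252 0.048     ] [0.60472637 0.20383563 0.048     ] 0.12096810916604259 114.48788696196537 mid from tips [0.58417662 0.24895321 0.048     ]
0.12987504515517476 24.9403572218651
0.10077480748406059 -65.8842734155992
0.1294332055965829 -155.0461349446245
0.10079993009371317 114.36709947512496
rest [0.55481039 0.23887574 0.012     ]
1.4 [295.89006449 187.57566842] (295.4388888888889, 187.32777777777778)
1.5 [295.5806031  187.90061258] (295.4388888888889, 187.32777777777778)
1.57 [295.24020412 188.13975546] (295.4388888888889, 187.32777777777778)
```

```bash
python3 - <<'E'
from h import *
print(rel([.5845,.248,.11],-65.4),rel([.5845,.248,.042],-65.4))
E
```

```text
(array([0.0267, 0.1308, 0.0323]), np.float64(-0.16990145860974137)) (array([0.0267, 0.1988, 0.0324]), np.float64(-0.16990145860974137))
```

```bash
python3 -m pendant '{"fingers":[0.046,0.046,0.046,0.046,0.046,0.046],"dp":[[0.0267,0.04,0.0324],[0.0267,0.08,0.0324],[0.0267,0.115,0.0324],[0.0267,0.13,0.0324],[0.0267,0.13,0.0324],[0.0267,0.13,0.0324]],"yaw":[-0.09,-0.17,-0.17,-0.17,-0.17,-0.17]}'
python3 - <<'E'
from h import *
st=manip.get_state();im=viewer.camera('wrist');np.save('st6.npy',np.r_[st['position'],st['tool_rot']])
cv2.imwrite('pics/w6.png',im[:,:,::-1]);W=cam('wrist',st)
print(rel([.5845,.248,.042],-65.4))
g=np.array([.5845,.248,.048]);u=np.array([np.cos(np.radians(114.6)),np.sin(np.radians(114.6)),0])
for d in(-.05,-.036,0,.036,.072): print(d,proj(W,g+d*u))
E
```

```text
t: 9.55
position: [0.5856, 0.2491, 0.1127]
tool_rot: [-89.9, 0.0, -65.3]
contact_force: [0.8, -0.2, 1.5]
finger_gap: 0.0457
(array([ 0.0005,  0.0714, -0.0022]), np.float64(0.0010157891416672545))
-0.05 [279.18727187 290.12362175]
-0.036 [279.20001686 273.36054491]
0 [279.23428912 227.67491781]
0.036 [279.27094538 177.77479656]
0.072 [279.31032802 122.88929949]
```

View pics/w6.png

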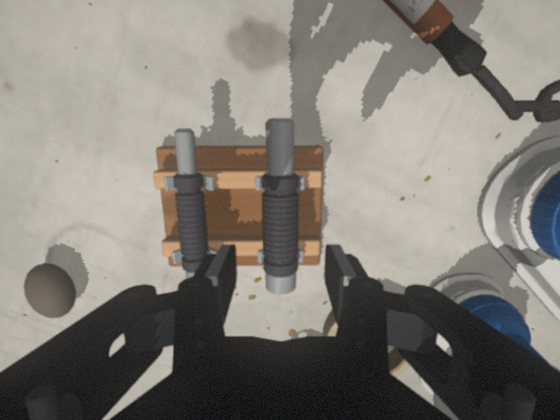

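```bash
python3 -m pendant '{"fingers":[0.046,0.046,0.046,0.046,0.02,0.02,0.02,0.02,0.02],"dp":[[0.0005,0.03,-0.001],[0.0005,0.055,-0.001],[0.0005,0.071,-0.001],[0.0005,0.071,-0.001],[0.0005,0.071,-0.001],[0.0005,0.071,-0.001],[0.0005,0.071,-0.001],[0.0005,0.071,-0.001],[0.0005,0.071,-0.001]],"yaw":[0,0,0,0,0,0,0,0,0]}'
```

```text
t: 10.5
position: [0.5859, 0.2483, 0.042]
tool_rot: [-89.8, -0.0, -65.4]
contact_force: [2.1, 0.3, 6.2]
finger_gap: 0.0244
```

```bash
python3 -m pendant '{"fingers":[0.02,0.02,0.02,0.02,0.02,0.02,0.02,0.02],"dp":[[0,-0.02,0],[0,-0.035,0],[0,-0.035,0],[-0.035,-0.035,0],[-0.071,-0.035,0],[-0.071,-0.02,0],[-0.071,-0.005,0],[-0.071,-0.005,0]],"yaw":[0,0,0,0,0,0,0,0]}'
python3 - <<'E'
from h import *
st=manip.get_state();im=viewer.camera('wrist');print(st['contact_force'])
cv2.imwrite('pics/w7.png',im[:,:,::-1])
im=viewer.camera('scene');cv2.imwrite('pics/s7.png',cv2.resize(im[230:350,140:300,::-1],None,fx=5,fy=5,interpolation=cv2.INTER_CUBIC))
E
```

```text
t: 11.3
position: [0.5543, 0.3109, 0.0426]
tool_rot: [-90.1, -0.0, -65.4]
contact_force: [-0.7, 0.7, -0.4]
finger_gap: 0.0244
[-0.65936882  0.72736494 -0.38109528]
```

View pics/w7.png

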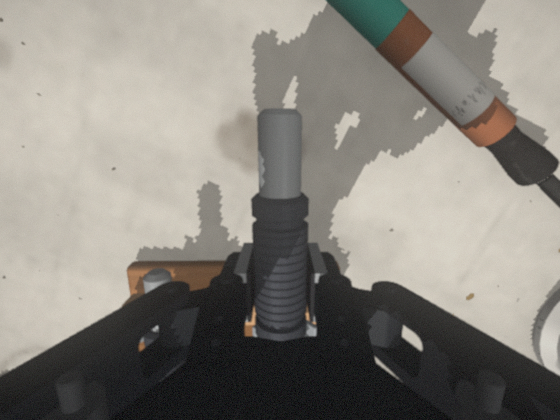

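View pics/s7.png

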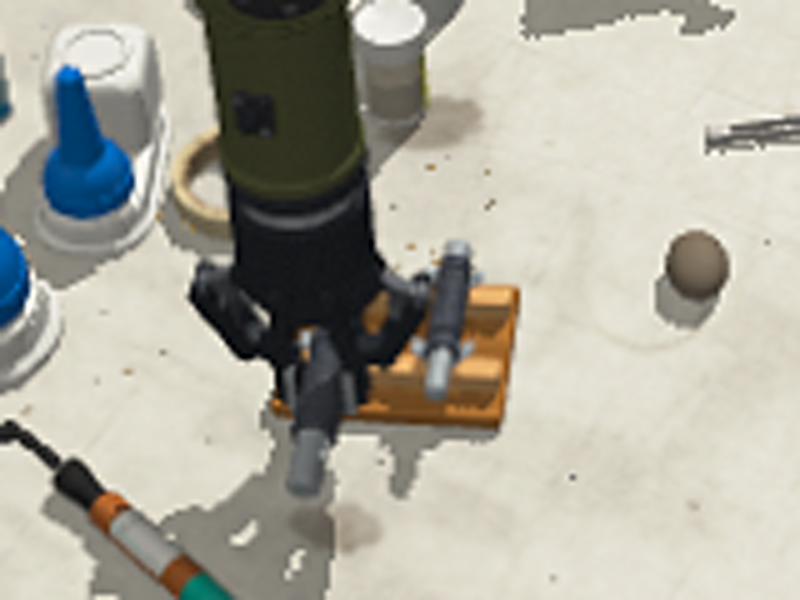

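```bash
python3 -m pendant '{"fingers":[0.02,0.02,0.02,0.02,0.02],"dp":[[0,0.003,0],[0,0.006,0],[0,0.009,0],[0,0.012,0],[0,0.012,0]],"yaw":[0,0,0,0,0]}'
```

```text
t: 11.9
position: [0.5563, 0.3128, 0.0354]
tool_rot: [-89.8, -0.0, -65.4]
contact_force: [-1.5, -0.2, 8.9]
finger_gap: 0.0239
```

```bash
python3 -m pendant '{"fingers":[0.02,0.02,0.02,0.02,0.02,0.02],"dp":[[0,0.003,0],[0,0.006,0],[0,0.009,0],[0,0.012,0],[0,0.014,0],[0,0.014,0]],"yaw":[0,0,0,0,0,0]}'
python3 - <<'E'
from h import *
im=viewer.camera('wrist');cv2.imwrite('pics/w8.png',im[:,:,::-1])
E
```

```text
t: 12.5
position: [0.5556, 0.3149, 0.024]
tool_rot: [-89.7, 0.1, -65.3]
contact_force: [-6.4, 0.2, 22.4]
finger_gap: 0.0242
```

View pics/w8.png

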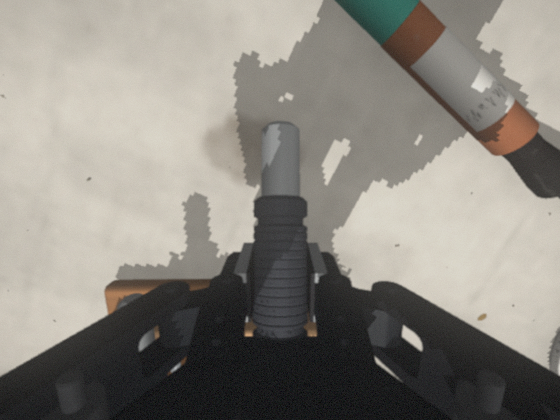

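```bash
cat >> h.py <<'E'
def tiltpix(th,mx=0.,my=-.006,s=.072,r=.0094):
    """wrist pixel rows of go tip upper/lower rim, handle/plug shoulder upper rim for go-down tilt th(deg); tool frame, gauge +x = tool -x"""
    t=np.radians(th);c=viewer.calibration('wrist');C=(c,c['T_tool_cam'])
    e=np.array([-np.cos(t),np.sin(t),0]);n=np.array([-np.sin(t),-np.cos(t),0]) # n: up normal
    M=np.array([mx,my,0])
    return [proj(C,M+e*s+n*r)[1],proj(C,M+e*s-n*r)[1],proj(C,M+e*.036+n*.013)[1],proj(C,M-e*.05+n*.0115)[1]]
E
python3 - <<'E'
from h import *
for th in (-30,-20,-10,0,10,15,20,25,30,35): print(th,np.round(tiltpix(th),1))
E
```

```text
-30 [163.2 129.3 250.  339. ]
-20 [137.8 118.6 233.4 353. ]
-10 [122.8 115.5 219.4 366.3]
0 [116.2 118.2 208.5 378.5]
10 [116.3 125.  200.7 388.9]
15 [118.3 129.6 198.  393.2]
20 [121.3 134.8 196.1 396.8]
25 [125.1 140.6 194.8 399.6]
30 [129.8 146.7 194.3 401.3]
35 [135.  153.3 194.3 402. ]
```

```bash
python3 - <<'E'
from h import *
a=cv2.imread('pics/w7.png')[90:240,220:340];b=cv2.imread('pics/w8.png')[90:240,220:340]
cv2.imwrite('pics/cmp.png',cv2.resize(np.hstack([a,b]),None,fx=3.3,fy=3.3,interpolation=cv2.INTER_CUBIC))
from scipy.optimize import least_squares
f=lambda p:[tiltpix(0,p[0],p[1])[0]-109,tiltpix(0,p[0],p[1])[2]-193.5]
q=least_squares(f,[0,-.006],x_scale=.01).x;print(q)
for th in (0,10,15,20,25,30,35): print(th,np.round(tiltpix(th,*q),1))
E
```

```text
[-0.00350725  0.00683951]
0 [109.  111.7 193.5 352.9]
10 [109.7 118.6 187.  360.9]
15 [111.8 123.1 184.9 363.9]
20 [114.9 128.2 183.4 366.3]
25 [118.7 133.8 182.5 367.8]
30 [123.2 139.8 182.3 368.4]
35 [128.4 146.2 182.6 368. ]
```

View pics/cmp.png

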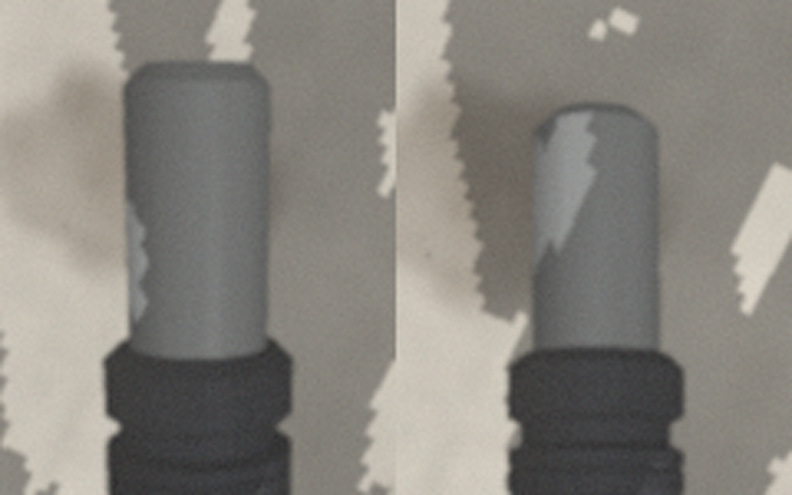

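```bash
python3 -m pendant '{"fingers":[0.02,0.02,0.02,0.02,0.02],"dp":[[0,0.002,0],[0,0.004,0],[0,0.006,0],[0,0.007,0],[0,0.007,0]],"yaw":[0,0,0,0,0]}'
python3 - <<'E'
from h import *
im=viewer.camera('wrist');cv2.imwrite('pics/w9.png',cv2.resize(im[90:240,220:340,::-1],None,fx=3.3,fy=3.3,interpolation=cv2.INTER_CUBIC))
E
```

```text
t: 13.05
position: [0.5558, 0.315, 0.0233]
tool_rot: [-89.7, -0.1, -65.3]
contact_force: [-20.0, -10.7, 59.8]
finger_gap: 0.0244
```

View pics/w9.png

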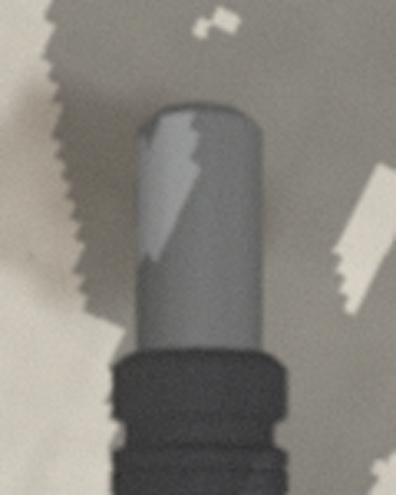

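```bash
python3 -m pendant '{"fingers":[0.02,0.02,0.02,0.02,0.02,0.02],"dp":[[0,-0.01,0],[0,-0.02,0],[-0.01,-0.05,0],[-0.01,-0.1,0],[-0.01,-0.15,0],[-0.01,-0.16,0]],"yaw":[0,0,0,0,0,0]}'
python3 - <<'E'
from arc import *
im=viewer.camera('wrist');cv2.imwrite('pics/w10.png',cv2.resize(im[90:240,220:340,::-1],None,fx=3.3,fy=3.3,interpolation=cv2.INTER_CUBIC))
im=viewer.camera('scene');cv2.imwrite('pics/s10.png',cv2.resize(im[180:330,130:330,::-1],None,fx=4,fy=4,interpolation=cv2.INTER_CUBIC))
p=r.x;mouth=p[3:6]+Rb_@[.025,0,0];E=mouth+.022*N;U=Rz_[:,0]
np.save('geo.npy',[mouth,E,U,Rb_[:,0],N])
print(mouth,E,U)
t=E+.040*U+[0,0,.012-.006];print(t,rel(t+[0,0,.05],-47.8),rel(t,-47.8))
E
```

```text
t: 13.7
position: [0.5532, 0.3221, 0.1778]
tool_rot: [-89.5, -0.0, -65.4]
contact_force: [0.5, -0.3, -1.4]
finger_gap: 0.0242
[ 0.60606359 -0.13817753  0.09153296] [ 0.61348157 -0.14629994  0.11058552] [-0.67436208  0.73840083  0.        ]
[ 0.58650709 -0.11676391  0.11658552] (array([ 0.4122,  0.007 , -0.1504]), np.float64(-0.3078671206520549)) (array([ 0.4122,  0.057 , -0.1505]), np.float64(-0.3078671206520549))
```

View pics/s10.png

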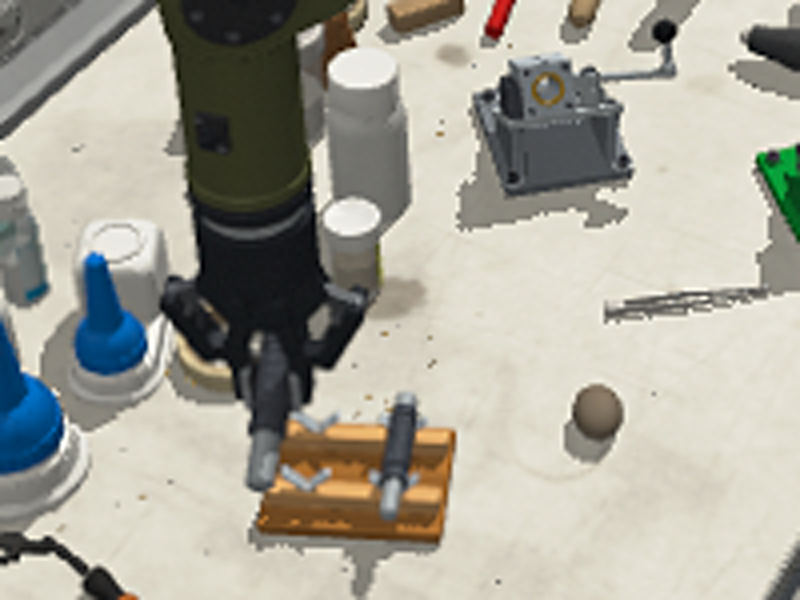

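View pics/w10.png

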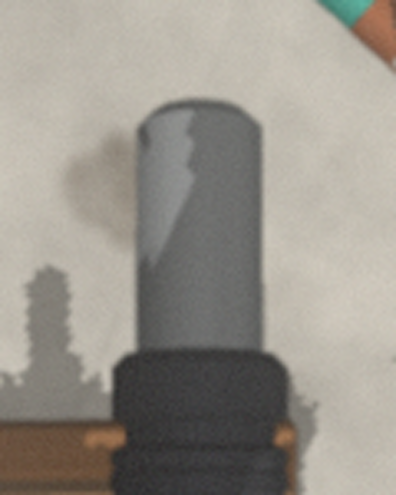

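```bash
python3 -m pendant '{"fingers":[0.02,0.02,0.02,0.02,0.02,0.02,0.02,0.02,0.02,0.02,0.02,0.02,0.02],"dp":[[0.05,0,-0.02],[0.09,0,-0.035],[0.13,0,-0.05],[0.17,0,-0.065],[0.21,0,-0.08],[0.25,0,-0.095],[0.29,0,-0.11],[0.33,0,-0.125],[0.37,0,-0.14],[0.4,0,-0.15],[0.412,0.007,-0.15],[0.412,0.007,-0.15],[0.412,0.007,-0.15]],"yaw":[-0.1,-0.2,-0.3,-0.308,-0.308,-0.308,-0.308,-0.308,-0.308,-0.308,-0.308,-0.308,-0.308]}'
python3 - <<'E'
from h import *
st=manip.get_state();im=viewer.camera('wrist');np.save('st11.npy',np.r_[st['position'],st['tool_rot']])
cv2.imwrite('pics/w11.png',im[:,:,::-1]);print(st['position'],st['tool_rot'],st['joint_positions'])
im=viewer.camera('scene');cv2.imwrite('pics/s11.png',cv2.resize(im[120:260,200:360,::-1],None,fx=5,fy=4.2,interpolation=cv2.INTER_CUBIC))
E
```

```text
t: 15.1
position: [0.585, -0.1142, 0.1632]
tool_rot: [-90.0, 0.2, -47.6]
contact_force: [0.6, 0.8, -1.7]
finger_gap: 0.0241
[ 0.58495926 -0.1141617   0.16323085] [-90.03613059   0.21977253 -47.62564519] [ 44.99796873  20.18657521 -44.24670287  95.30997333  14.64036424
  70.71827242  39.96353088]
```

View pics/w11.png

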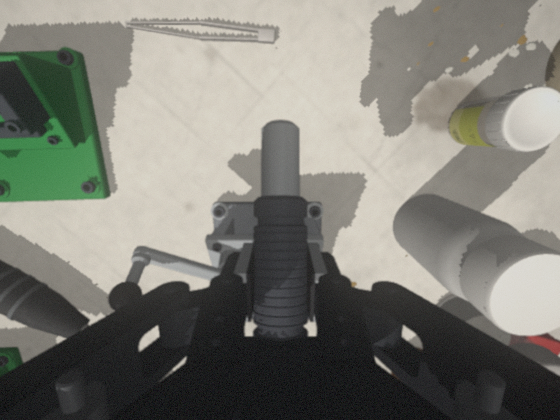

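View pics/s11.png

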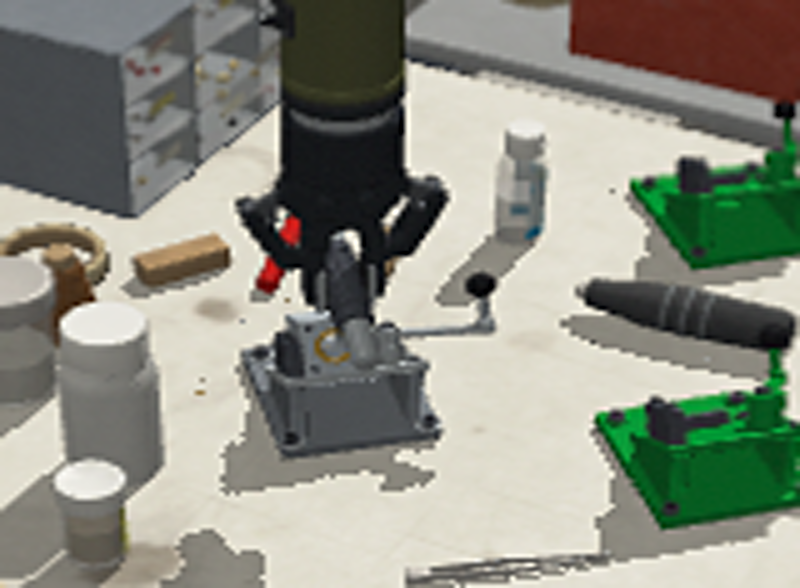

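```bash
python3 -m pendant '{"fingers":[0.02,0.02,0.02,0.02,0.02,0.02,0.02],"dp":[[0,0.02,0],[0,0.04,0],[0,0.05,0],[0,0.054,0],[0,0.057,0],[0,0.06,0],[0,0.06,0]],"yaw":[0,0,0,0,0,0,0]}'
```

```text
t: 15.9
position: [0.5861, -0.1161, 0.1053]
tool_rot: [-90.0, -0.0, -47.7]
contact_force: [-0.6, 0.0, -1.5]
finger_gap: 0.0242
```

```bash
python3 -m pendant '{"fingers":[0.02,0.02,0.02,0.02],"dp":[[0,0.003,0],[0,0.006,0],[0,0.009,0],[0,0.009,0]],"yaw":[0,0,0,0]}'
```

```text
t: 16.3
position: [0.5864, -0.1164, 0.0966]
tool_rot: [-90.0, -0.1, -47.7]
contact_force: [-1.3, -0.0, 3.6]
finger_gap: 0.0242
```

```bash
python3 -m pendant '{"fingers":[0.02,0.02,0.02,0.02],"dp":[[0,0.002,0],[0,0.004,0],[0,0.006,0],[0,0.006,0]],"yaw":[0,0,0,0]}'
```

```text
t: 16.7
position: [0.5868, -0.1163, 0.0917]
tool_rot: [-90.0, -0.1, -47.7]
contact_force: [-3.5, 0.4, 9.6]
finger_gap: 0.0241
```

```bash
python3 -m pendant '{"fingers":[0.02,0.02,0.02,0.02],"dp":[[0,0.002,0],[0,0.004,0],[0,0.006,0],[0,0.006,0]],"yaw":[0,0,0,0]}'
python3 - <<'E'
from h import *
im=viewer.camera('wrist');cv2.imwrite('pics/w12.png',cv2.resize(im[90:240,220:340,::-1],None,fx=3.3,fy=3.3,interpolation=cv2.INTER_CUBIC))
E
```

```text
t: 17.1
position: [0.5871, -0.1161, 0.0859]
tool_rot: [-89.9, -0.1, -47.7]
contact_force: [-2.6, 1.0, 9.4]
finger_gap: 0.0239
```

View pics/w12.png

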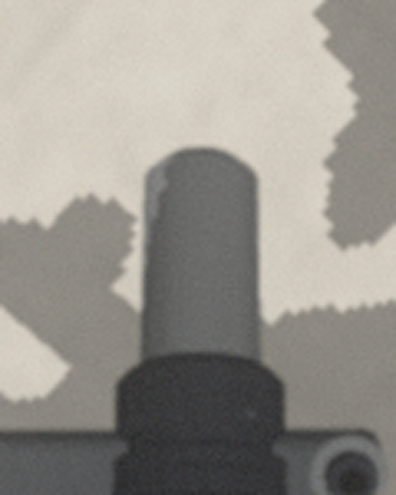

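```bash
python3 -m pendant '{"fingers":[0.02,0.02,0.02],"dp":[[0,0.0015,0],[0,0.0015,0],[0,0.0015,0]],"yaw":[0,0,0]}'
python3 -m pendant '{"fingers":[0.02,0.02,0.02,0.02,0.02],"dp":[[0,-0.015,0],[-0.02,-0.03,0],[-0.05,-0.04,0],[-0.06,-0.04,0],[-0.06,-0.04,0]],"yaw":[0,0,0,0,0]}'
python3 - <<'E'
from h import *
st=manip.get_state();im=viewer.camera('wrist');np.save('st13.npy',np.r_[st['position'],st['tool_rot']])
cv2.imwrite('pics/w13.png',cv2.resize(im[90:390,120:440,::-1],None,fx=2.5,fy=2,interpolation=cv2.INTER_CUBIC));print(st['position'],st['tool_rot'])
im=viewer.camera('scene');cv2.imwrite('pics/s13r.png',im[:,:,::-1]);cv2.imwrite('pics/s13.png',cv2.resize(im[165:245,220:310,::-1],None,fx=8,fy=7.5,interpolation=cv2.INTER_CUBIC))
E
```

```text
t: 17.45
position: [0.5872, -0.1159, 0.0845]
tool_rot: [-89.9, -0.1, -47.7]
contact_force: [-2.3, 0.7, 8.4]
finger_gap: 0.0243
t: 17.95
position: [0.5449, -0.0706, 0.1229]
tool_rot: [-90.0, -0.0, -47.6]
contact_force: [-0.4, -1.2, -1.1]
finger_gap: 0.0241
[ 0.54492913 -0.07059215  0.12292418] [-9.00364742e+01 -4.80271434e-02 -4.75834275e+01]
```

View pics/w13.png

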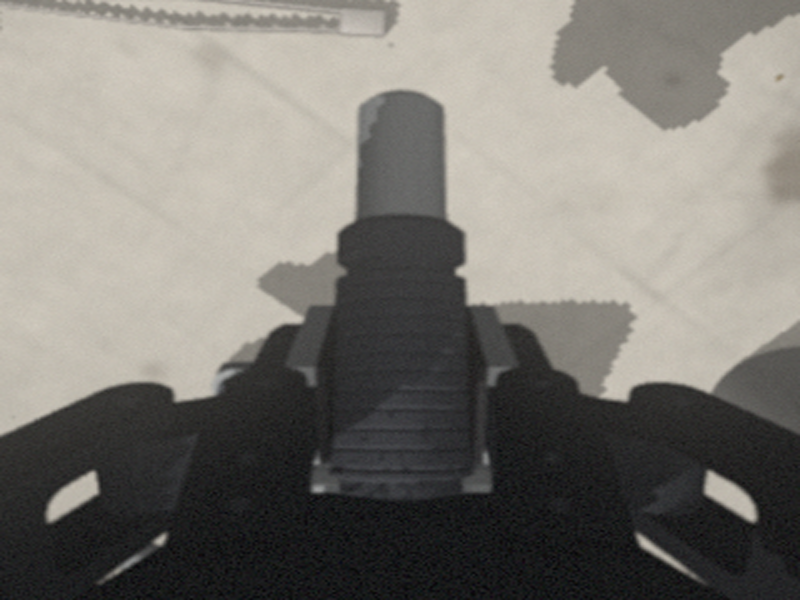

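View pics/s13.png

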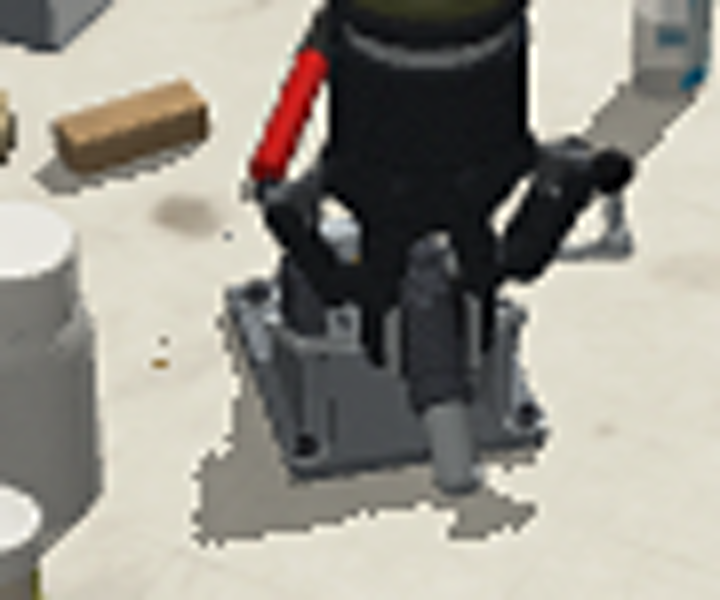

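```bash
python3 - <<'E'
from h import *
s=np.load('st13.npy');st={'position':s[:3],'tool_rot':s[3:]};T=pose(st);S=cam('scene')
n=T[:3,2]
def hit(px):
    o,d=ray(S,px);k=((T[:3,3]-o)@n)/(d@n);return T[:3,:3].T@(o+k*d-T[:3,3])
P={}
for nm,x,y in [('tip',458,481),('sh',446,402),('rear',433,247)]:
    P[nm]=hit((x/8+220-.45,y/7.5+165-.45));print(nm,P[nm].round(4))
d=P['tip']-P['rear'];print(np.linalg.norm(d),np.degrees(np.arctan2(d[1],-d[0])))
d=P['tip']-P['sh'];print(np.linalg.norm(d),np.degrees(np.arctan2(d[1],-d[0])))
for th in (24,28,32):
  for mx in (0,.004): print(th,mx,np.round(tiltpix(th,mx),1))
E
```

```text
tip [-0.0633  0.0181 -0.    ]
sh [-0.0438 -0.0084  0.    ]
rear [-0.0222 -0.0727 -0.    ]
0.0996552370430797 65.63498410754447
0.032880943582467605 53.56719698955533
24 0 [124.8 139.8 195.5 399.5]
24 0.004 [133.3 147.2 204.  407.3]
28 0 [128.3 144.6 194.9 401.2]
28 0.004 [136.5 151.8 203.2 409.2]
32 0 [132.2 149.7 194.7 402.2]
32 0.004 [140.1 156.6 202.8 410.4]
```

```bash
python3 - <<'E'
import cv2,numpy as np
a=cv2.imread('pics/w2.png')[0:100,280:380];b=cv2.imread('pics/w3.png')[0:100,170:270];c=cv2.imread('pics/w4.png')[50:150,130:230];d=cv2.imread('pics/w1.png')[150:250,200:300]
f=lambda i:cv2.resize(i,None,fx=4,fy=4,interpolation=cv2.INTER_CUBIC)
cv2.imwrite('pics/m4.png',cv2.resize(np.vstack([np.hstack([f(d),f(a)]),np.hstack([f(b),f(c)])]),(600,600)))
E
```

```text
(no output)
```

View pics/m4.png

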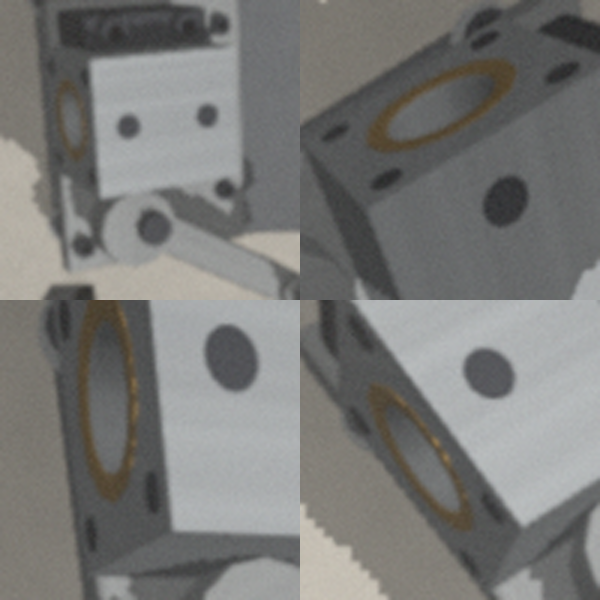

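```bash
cat > fit2.py <<'E'
from h import *
from scipy.optimize import least_squares
s1=np.load('st1.npy')
poses=[(s1[:3],s1[3:]),([.60859,-.25616,.12994],[-89.965,-.052,-76.40]),([.5428,-.2339,.1049],[-89.8,.1,-141.0]),([.5339,-.2066,.1199],[-89.8,.2,-173.0])]
mo=[(223.7,190),(327.3,35),(206,32.7),(170,102.3)];co=[(233,216),(303.3,68.3),(227.3,77.7),(204.3,125)]
c=viewer.calibration('wrist')
def fr(th):
    Rz=R.from_euler('z',th).as_matrix();t=np.pi/6
    return Rz@np.array([[np.cos(t),0,-np.sin(t)],[0,1,0],[np.sin(t),0,np.cos(t)]])
def res(p,full=False):
    Rb=fr(p[3]);m=p[:3];out=[]
    dR=np.eye(4);dR[:3,:3]=R.from_rotvec(p[7:10]).as_matrix();dR[:3,3]=p[4:7]
    for (a,b),u,v in zip(poses,mo,co):
        W=pose({'position':np.array(a),'tool_rot':np.array(b)})@dR@c['T_tool_cam']
        out+=[proj((c,W),m)-u,proj((c,W),m+Rb@[0,.022,.022])-v]
    o=np.concatenate(out)
    if full: return o
    return np.r_[o,p[4:7]/.0015,p[7:10]/.005]
q=least_squares(res,np.r_[.605,-.1385,.0915,np.radians(132.2),np.zeros(6)],x_scale=[.01]*10)
if __name__=='__main__':
    print(q.x[:3],np.degrees(q.x[3]),q.x[4:].round(4));print(res(q.x,True).reshape(-1,2).round(1))
    C=np.linalg.inv(q.jac.T@q.jac);print(np.sqrt(np.diag(C))[:4])
E
python3 fit2.py
```

```text
[ 0.60583275 -0.13900671  0.08910175] 131.56854146693257 [ 0.0012 -0.      0.0002  0.0005 -0.0002 -0.0007]
[[-0.1 -0.6]
 [-0.   0.1]
 [ 0.3 -0. ]
 [-0.7  0.9]
 [-0.1 -0.6]
 [ 0.2 -1.5]
 [ 0.7  0.9]
 [-0.2  1. ]]
[0.00044539 0.00054947 0.00208804 0.01618436]
```

```bash
cat > geo.py <<'E'
from h import *
th=np.radians(132.0);U=np.array([np.cos(th),np.sin(th),0]);Z=np.array([0,0,1.])
bx=U*np.cos(np.pi/6)+Z*.5;N=-U*.5+Z*np.cos(np.pi/6)
mouth=np.array([.6058,-.1390,.0885])
E
python3 - <<'E'
from geo import *
off=U*.0062+Z*.007
t=mouth+.042*bx+.0314*N-off
print(t,rel(t+Z*.1,132),rel(t+Z*.025,132))
E
```

```text
[ 0.59611563 -0.12824442  0.1296932 ] (array([ 0.075 , -0.1073, -0.    ]), np.float64(-3.137332505912834)) (array([ 0.0749, -0.0323,  0.    ]), np.float64(-3.137332505912834))
```

```bash
python3 -m pendant '{"fingers":[0.02,0.02,0.02,0.02,0.02,0.02,0.02,0.02,0.02,0.02,0.02,0.02,0.02,0.02,0.02,0.02,0.02,0.02,0.02,0.02],"dp":[[0,-0.04,0],[0,-0.08,0],[0,-0.1,0],[0.02,-0.107,0],[0.04,-0.107,0],[0.06,-0.107,0],[0.075,-0.107,0],[0.075,-0.107,0],[0.075,-0.107,0],[0.075,-0.107,0],[0.075,-0.107,0],[0.075,-0.107,0],[0.075,-0.107,0],[0.075,-0.107,0],[0.075,-0.107,0],[0.075,-0.107,0],[0.075,-0.107,0],[0.075,-0.107,0],[0.075,-0.107,0],[0.075,-0.107,0]],"yaw":[0.145,0.29,0.435,0.58,0.725,0.87,1.015,1.16,1.305,1.45,1.595,1.74,1.885,2.03,2.175,2.32,2.465,2.61,2.755,2.9]}'
python3 - <<'E'
from geo import *
st=manip.get_state();print(st['joint_positions'])
off=U*.0062+Z*.007
t=mouth+.042*bx+.0314*N-off
print(rel(t+Z*.1,132),rel(t+Z*.025,132),rel(t+Z*.008,132))
E
```

```text
t: 20.05
position: [0.5963, -0.1288, 0.2284]
tool_rot: [-90.0, -0.1, 145.7]
contact_force: [-0.4, -0.1, -1.4]
finger_gap: 0.0241
[  29.18040138   15.39213266  -23.44896241   89.31607146    6.24923024
   76.65918513 -119.28562896]
(array([ 0.0005, -0.0012, -0.0004]), np.float64(0.23882234068381414)) (array([ 0.0004,  0.0738, -0.0004]), np.float64(0.23882234068381414)) (array([ 0.0004,  0.0908, -0.0005]), np.float64(0.23882234068381414))
```

```bash
python3 -m pendant '{"fingers":[0.02,0.02,0.02,0.02,0.02,0.02],"dp":[[0.0005,0.03,-0.0004],[0.0005,0.06,-0.0004],[0.0005,0.08,-0.0004],[0.0005,0.088,-0.0004],[0.0005,0.088,-0.0004],[0.0005,0.088,-0.0004]],"yaw":[0.12,0.239,0.239,0.239,0.239,0.239]}'
python3 - <<'E'
from h import *
st=manip.get_state();im=viewer.camera('wrist');np.save('st14.npy',np.r_[st['position'],st['tool_rot']]);print(st['position'],st['tool_rot'],st['joint_positions'])
cv2.imwrite('pics/w14.png',im[:,:,::-1])
im=viewer.camera('scene');cv2.imwrite('pics/s14.png',cv2.resize(im[165:245,220:310,::-1],None,fx=8,fy=7.5,interpolation=cv2.INTER_CUBIC))
E
```

```text
t: 20.65
position: [0.5967, -0.1272, 0.1422]
tool_rot: [-90.0, 0.1, 132.4]
contact_force: [-0.2, -0.3, -1.5]
finger_gap: 0.0244
[ 0.59666029 -0.12716701  0.14223048] [-9.00366164e+01  5.72989846e-02  1.32410711e+02] [  27.4423788    18.59360753  -21.57229356   95.43039701    7.31137019
   67.29661568 -133.5165264 ]
```

View pics/w14.png

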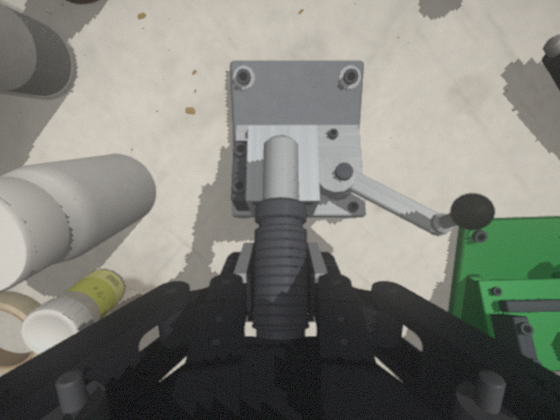

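View pics/s14.png

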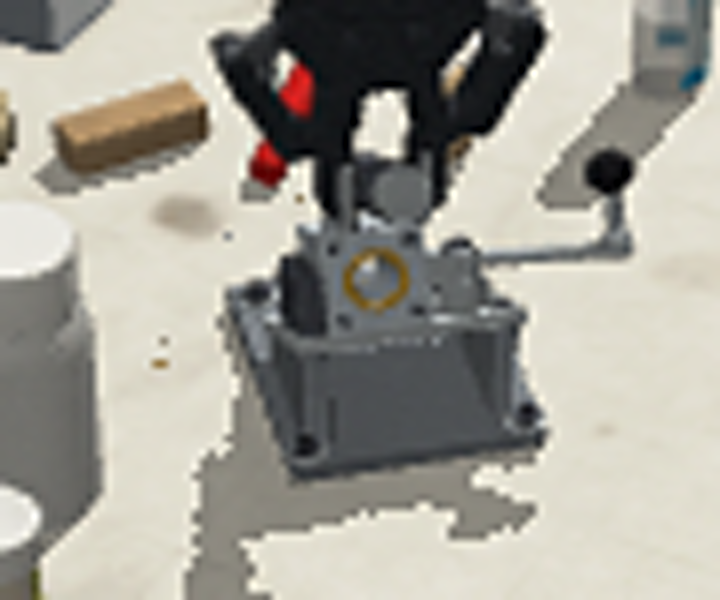

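```bash
python3 -m pendant '{"fingers":[0.02,0.02,0.02,0.02,0.02],"dp":[[0,0.003,0],[0,0.006,0],[0,0.009,0],[0,0.011,0],[0,0.011,0]],"yaw":[0,0,0,0,0]}'
python3 - <<'E'
from h import *
st=manip.get_state();im=viewer.camera('wrist');cv2.imwrite('pics/w15.png',cv2.resize(im[100:260,220:380,::-1],None,fx=3.7,fy=3.7,interpolation=cv2.INTER_CUBIC))
E
```

```text
t: 21.25
position: [0.5955, -0.1266, 0.13]
tool_rot: [-90.0, -0.0, 132.4]
contact_force: [-0.3, 0.2, -1.4]
finger_gap: 0.0237
```

View pics/w15.png

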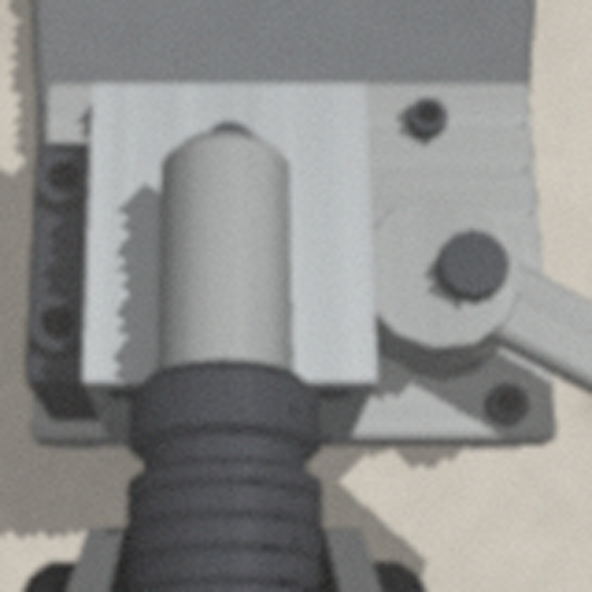

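```bash
python3 -m pendant '{"fingers":[0.02,0.02,0.02],"dp":[[0,0.0015,0.0007],[0,0.003,0.0007],[0,0.003,0.0007]],"yaw":[0,0,0]}';python3 -m pendant '{"fingers":[0.02,0.02,0.02],"dp":[[0,0.0015,0],[0,0.003,0],[0,0.003,0]],"yaw":[0,0,0]}'
```

```text
t: 21.6
position: [0.5957, -0.1274, 0.1279]
tool_rot: [-90.0, 0.1, 132.4]
contact_force: [-0.1, -0.7, 0.5]
finger_gap: 0.0241
t: 21.9
position: [0.5967, -0.1277, 0.126]
tool_rot: [-90.1, 0.2, 132.4]
contact_force: [0.2, -0.8, 5.2]
finger_gap: 0.0242
```

```bash
python3 -m pendant '{"fingers":[0.02,0.02,0.02,0.02,0.02,0.02,0.02,0.02,0.02],"dp":[[0,-0.006,0],[0.017,-0.016,0],[0.0354,-0.0257,0],[0.0354,-0.0257,0],[0.042,-0.016,0],[0.047,-0.006,0],[0.0521,0.0032,0],[0.0521,0.0032,0],[0.0521,0.0032,0]],"yaw":[0,0,0,0,0,0,0,0,0]}'
python3 - <<'E'
from h import *
st=manip.get_state();np.save('st16.npy',np.r_[st['position'],st['tool_rot']]);print(st['position'])
im=viewer.camera('wrist');cv2.imwrite('pics/w16.png',cv2.resize(im[60:260,180:400,::-1],None,fx=3,fy=3,interpolation=cv2.INTER_CUBIC))
im=viewer.camera('scene');cv2.imwrite('pics/s16.png',cv2.resize(im[165:245,220:310,::-1],None,fx=8,fy=7.5,interpolation=cv2.INTER_CUBIC))
E
```

```text
t: 22.8
position: [0.5598, -0.0887, 0.1205]
tool_rot: [-90.0, -0.1, 132.4]
contact_force: [0.3, -0.6, -1.1]
finger_gap: 0.0241
[ 0.5598183  -0.08870261  0.12046242]
```

View pics/w16.png

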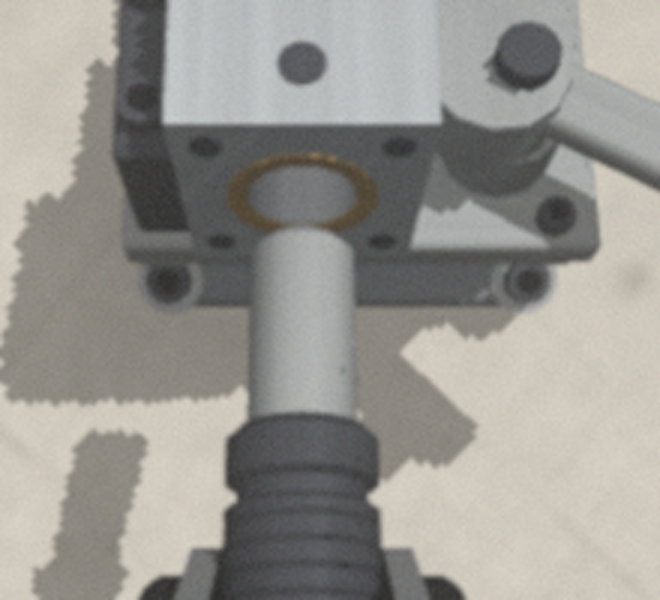

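View pics/s16.png

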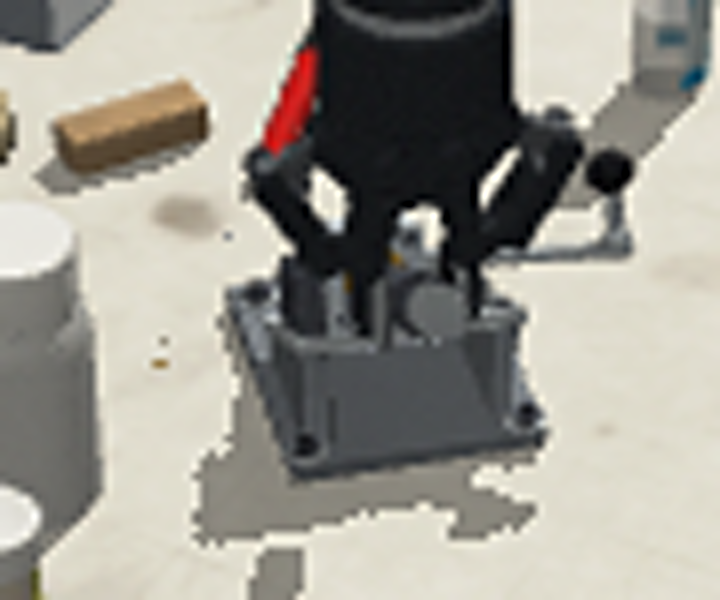

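```bash
python3 -m pendant '{"fingers":[0.02,0.02,0.02,0.02],"dp":[[-0.0045,0.0026,0],[-0.0087,0.005,0],[-0.0087,0.005,0],[-0.0087,0.005,0]],"yaw":[0,0,0,0]}'
python3 - <<'E'
from h import *
st=manip.get_state();print(st['position'])
im=viewer.camera('wrist');cv2.imwrite('pics/w17.png',cv2.resize(im[60:260,180:400,::-1],None,fx=3,fy=3,interpolation=cv2.INTER_CUBIC))
E
```

```text
t: 23.3
position: [0.5661, -0.0953, 0.1162]
tool_rot: [-90.0, -0.0, 132.4]
contact_force: [-0.2, 0.8, -1.3]
finger_gap: 0.0241
[ 0.5660777  -0.09529211  0.1161796 ]
```

View pics/w17.png

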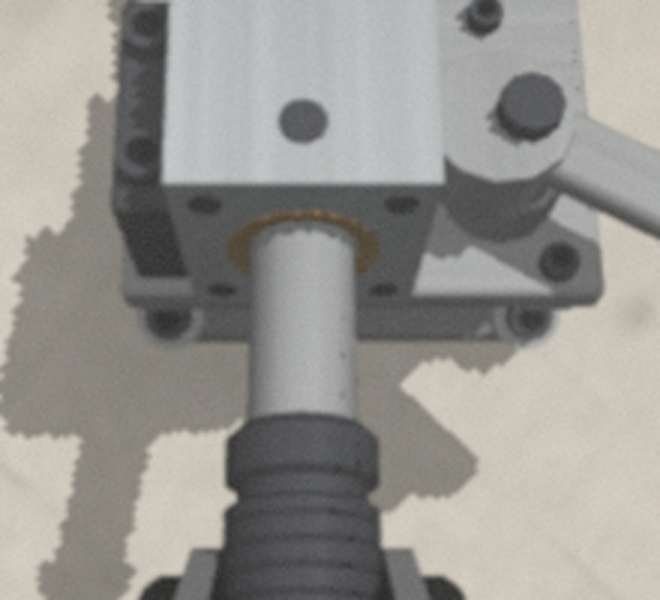

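```bash
python3 -m pendant '{"fingers":[0.02,0.02,0.02,0.02],"dp":[[-0.0022,0.00125,0],[-0.0043,0.0025,0],[-0.0065,0.00375,0],[-0.0065,0.00375,0]],"yaw":[0,0,0,0]}'
```

```text
t: 23.75
position: [0.5708, -0.1005, 0.1125]
tool_rot: [-90.0, 0.1, 132.4]
contact_force: [0.6, -0.8, -1.8]
finger_gap: 0.0243
```

```bash
python3 -m pendant '{"fingers":[0.02,0.02,0.02,0.02,0.02],"dp":[[-0.0022,0.00125,0],[-0.0043,0.0025,0],[-0.0065,0.00375,0],[-0.0087,0.005,0],[-0.0087,0.005,0]],"yaw":[0,0,0,0,0]}'
python3 - <<'E'
from h import *
im=viewer.camera('wrist');cv2.imwrite('pics/w18.png',cv2.resize(im[60:260,180:400,::-1],None,fx=3,fy=3,interpolation=cv2.INTER_CUBIC))
E
```

```text
t: 24.25
position: [0.5767, -0.1068, 0.1074]
tool_rot: [-90.0, 0.0, 132.4]
contact_force: [-0.1, -1.8, -0.1]
finger_gap: 0.0242
```

View pics/w18.png

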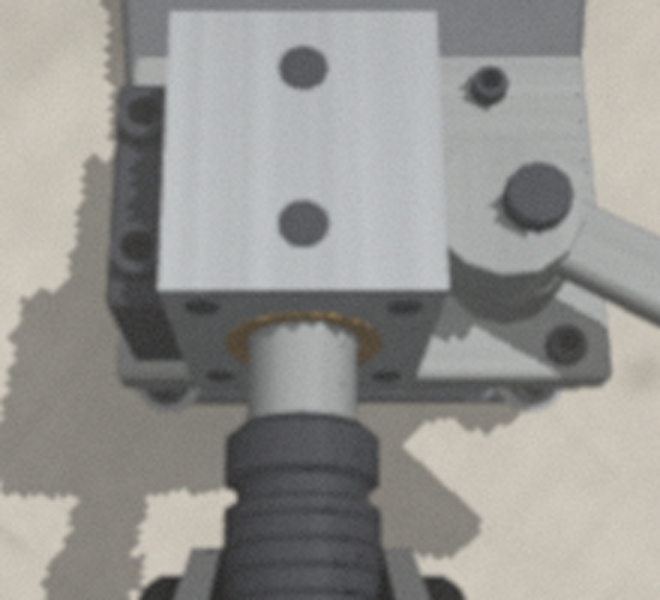

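```bash
python3 -m pendant '{"fingers":[0.02,0.02,0.02,0.02,0.02,0.02],"dp":[[-0.0026,0.0015,0],[-0.0052,0.003,0],[-0.0078,0.0045,0],[-0.0104,0.006,0],[-0.0121,0.007,0],[-0.0121,0.007,0]],"yaw":[0,0,0,0,0,0]}'
```

```text
t: 24.9
position: [0.5848, -0.1156, 0.1004]
tool_rot: [-90.0, 0.0, 132.4]
contact_force: [0.8, -0.9, -0.6]
finger_gap: 0.0239
```

```bash
python3 -m pendant '{"fingers":[0.02,0.02,0.02],"dp":[[-0.0017,0.001,0],[-0.0035,0.002,0],[-0.0035,0.002,0]],"yaw":[0,0,0]}'
python3 - <<'E'
from h import *
im=viewer.camera('wrist');cv2.imwrite('pics/w19.png',cv2.resize(im[60:260,180:400,::-1],None,fx=3,fy=3,interpolation=cv2.INTER_CUBIC))
E
```

```text
t: 25.2
position: [0.5861, -0.1168, 0.0989]
tool_rot: [-89.9, -0.1, 132.5]
contact_force: [-5.1, 1.8, 5.1]
finger_gap: 0.0238
```

View pics/w19.png

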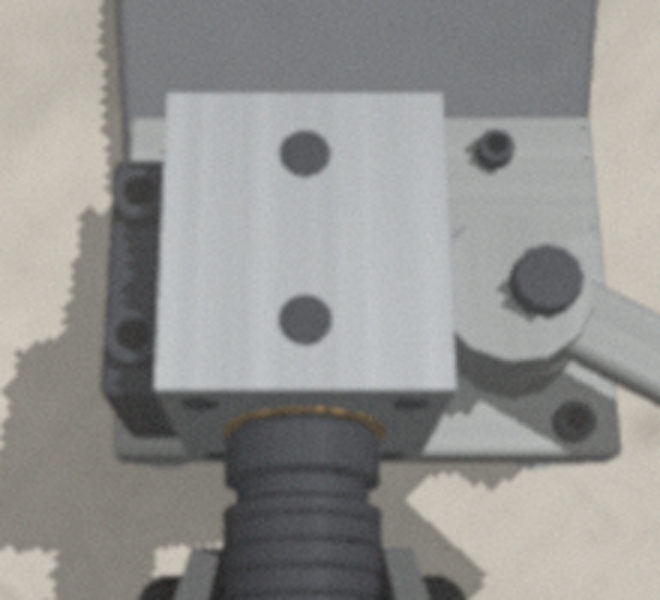

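```bash
python3 -m pendant '{"fingers":[0.02,0.02,0.02,0.02,0.02],"dp":[[-0.0013,0.0008,0],[-0.0013,0.0008,0],[-0.0013,0.0008,0],[-0.0013,0.0008,0],[-0.0013,0.0008,0]],"yaw":[0,0,0,0,0]}'
python3 - <<'E'
from geo import *
st=manip.get_state();print(st['position'],st['tool_rot'],st['contact_force'])
E
```

```text
t: 25.75
position: [0.5861, -0.1167, 0.0986]
tool_rot: [-89.9, -0.2, 132.5]
contact_force: [-7.5, 3.6, 9.3]
finger_gap: 0.0239
[ 0.58609566 -0.11670166  0.0985501 ] [-89.90552343  -0.22992038 132.49436088] [-7.50240264  3.56154435  9.2747314 ]
```

```bash
python3 -m pendant '{"fingers":[0.02,0.02,0.02,0.02,0.02,0.02,0.02,0.02,0.02,0.02,0.02,0.02],"dp":[[0.006,-0.0035,0],[0.014,-0.0081,0],[0.022,-0.0127,0],[0.03,-0.0173,0],[0.038,-0.0219,0],[0.043,-0.0248,0],[0.043,-0.0248,0],[0.043,-0.05,0],[0.038,-0.068,0],[0.02,-0.065,0],[0.009,-0.052,0],[0.009,-0.052,0]],"yaw":[0,0,0,0,0,0,0,0,0,0,0,0]}'
python3 - <<'E'
from h import *
st=manip.get_state();print(st['position'])
im=viewer.camera('wrist');cv2.imwrite('pics/w20.png',cv2.resize(im[60:260,180:400,::-1],None,fx=3,fy=3,interpolation=cv2.INTER_CUBIC))
im=viewer.camera('scene');cv2.imwrite('pics/s20.png',cv2.resize(im[165:245,220:310,::-1],None,fx=8,fy=7.5,interpolation=cv2.INTER_CUBIC))
E
```

```text
t: 26.95
position: [0.5803, -0.1137, 0.1465]
tool_rot: [-89.8, -0.2, 132.3]
contact_force: [-0.2, -0.3, -1.8]
finger_gap: 0.024
[ 0.58028404 -0.11373285  0.14650008]
```

View pics/w20.png

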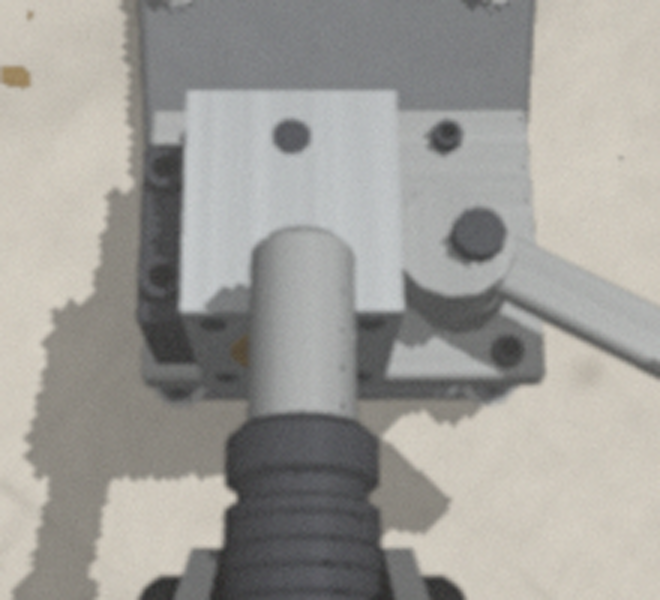

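View pics/s20.png

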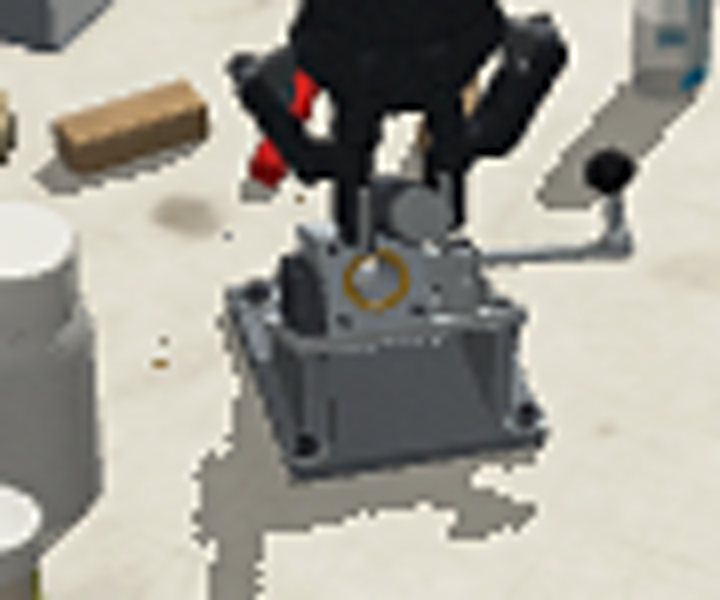

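```bash
python3 -m pendant '{"fingers":[0.02,0.02,0.02,0.02,0.02,0.02],"dp":[[0,0.004,0],[0,0.007,0],[0,0.01,0],[0,0.013,0],[0,0.016,0],[0,0.016,0]],"yaw":[0,0,0,0,0,0]}'
```

```text
t: 27.65
position: [0.5842, -0.1132, 0.1363]
tool_rot: [-90.2, 0.4, 132.4]
contact_force: [1.3, -1.7, 7.4]
finger_gap: 0.0239
```

```bash
python3 -m pendant '{"fingers":[0.02,0.02,0.02,0.02,0.02],"dp":[[0,0.003,0],[0,0.006,0],[0,0.009,0],[0,0.012,0],[0,0.012,0]],"yaw":[0,0,0,0,0]}'
```

```text
t: 28.15
position: [0.5844, -0.1125, 0.1248]
tool_rot: [-90.2, 0.4, 132.5]
contact_force: [-0.5, -1.3, 9.0]
finger_gap: 0.024
```

```bash
python3 -m pendant '{"fingers":[0.02,0.02,0.02,0.02,0.02,0.02],"dp":[[0,0.004,0],[0,0.008,0],[0,0.012,0],[0,0.016,0],[0,0.019,0],[0,0.019,0]],"yaw":[0,0,0,0,0,0]}'
python3 - <<'E'
from h import *
im=viewer.camera('wrist');cv2.imwrite('pics/w21.png',cv2.resize(im[60:260,180:400,::-1],None,fx=3,fy=3,interpolation=cv2.INTER_CUBIC))
E
```

```text
t: 28.75
position: [0.5828, -0.1104, 0.1046]
tool_rot: [-90.1, 0.1, 132.5]
contact_force: [-2.6, 3.7, 8.4]
finger_gap: 0.0239
```

View pics/w21.png

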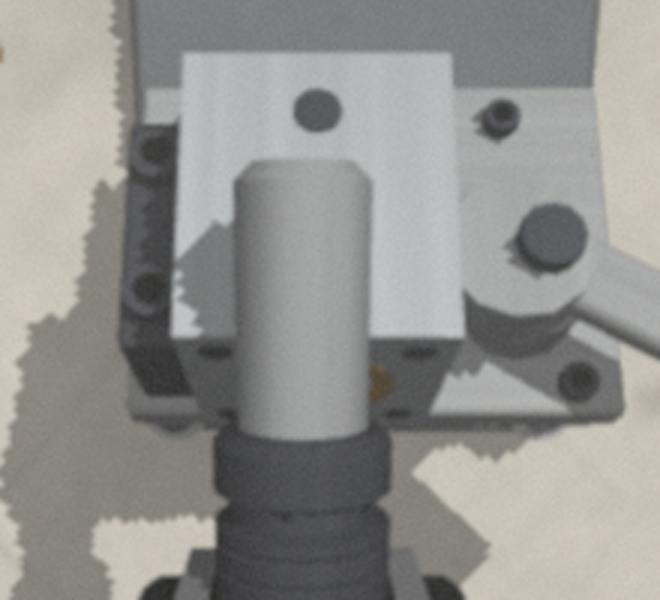

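```bash
python3 -m pendant '{"fingers":[0.02,0.02,0.02,0.02,0.02,0.02],"dp":[[0,0.004,0],[0,0.008,0],[0,0.012,0],[0,0.016,0],[0,0.018,0],[0,0.018,0]],"yaw":[0,0,0,0,0,0]}'
python3 - <<'E'
from h import *
im=viewer.camera('wrist');cv2.imwrite('pics/w22.png',cv2.resize(im[60:260,180:400,::-1],None,fx=3,fy=3,interpolation=cv2.INTER_CUBIC))
E
```

```text
t: 29.4
position: [0.5833, -0.1109, 0.0871]
tool_rot: [-90.2, 0.1, 132.5]
contact_force: [-2.2, 2.4, 10.5]
finger_gap: 0.0241
```

View pics/w22.png

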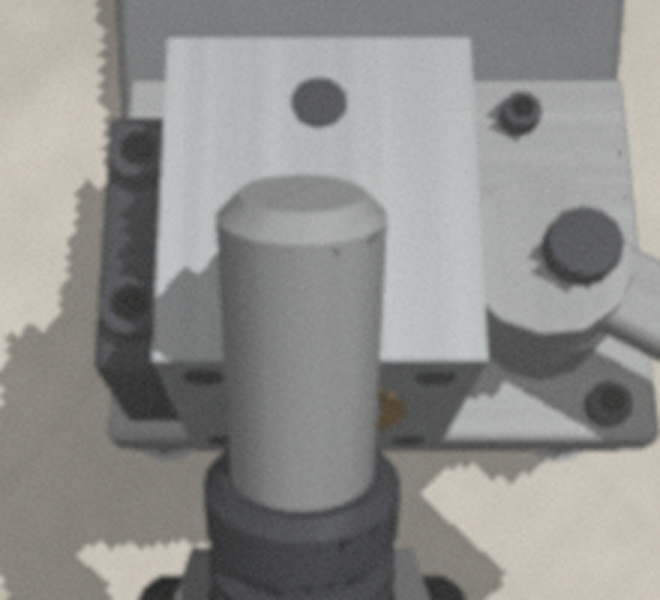

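```bash
python3 -m pendant '{"fingers":[0.02,0.02,0.02,0.02,0.02],"dp":[[0,0.003,0],[0,0.006,0],[0,0.009,0],[0,0.011,0],[0,0.011,0]],"yaw":[0,0,0,0,0]}'
python3 - <<'E'
from h import *
im=viewer.camera('wrist');cv2.imwrite('pics/w23.png',cv2.resize(im[60:260,180:400,::-1],None,fx=3,fy=3,interpolation=cv2.INTER_CUBIC))
E
```

```text
t: 29.95
position: [0.5846, -0.1122, 0.0769]
tool_rot: [-90.2, 0.3, 132.5]
contact_force: [-0.4, -0.1, 9.9]
finger_gap: 0.0242
```

View pics/w23.png

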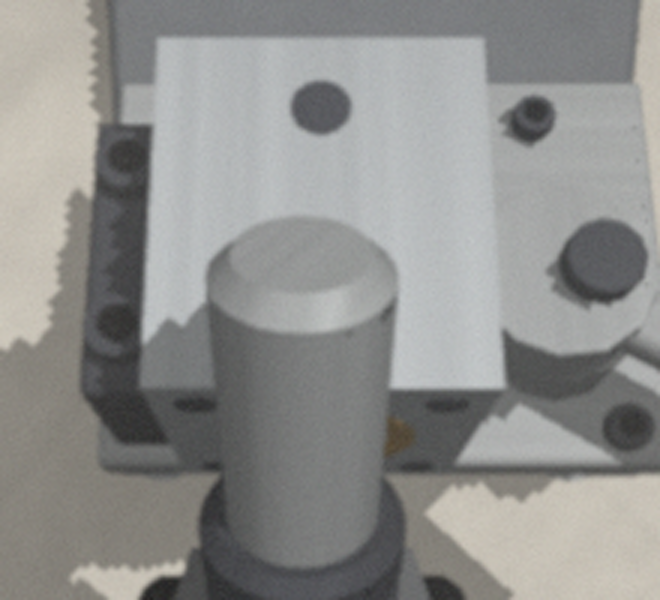

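```bash
python3 -m pendant '{"fingers":[0.02,0.02,0.02],"dp":[[0,0.002,0],[0,0.002,0],[0,0.002,0]],"yaw":[0,0,0]}'
python3 -m pendant '{"fingers":[0.02,0.02,0.02,0.02,0.02,0.02,0.02,0.02,0.02,0.02,0.02,0.02,0.02,0.02,0.02,0.02,0.02,0.02,0.02,0.02],"dp":[[0.004,-0.03,0],[0.01,-0.075,0],[0.02,-0.115,0],[0.03,-0.115,0],[0.04,-0.115,0],[0.04,-0.115,0],[0.04,-0.115,0],[0.04,-0.115,0],[0.04,-0.115,0],[0.04,-0.115,0],[0.04,-0.115,0],[0.04,-0.115,0],[0.04,-0.115,0],[0.04,-0.115,0],[0.04,-0.115,0],[0.04,-0.115,0],[0.04,-0.115,0],[0.04,-0.115,0],[0.04,-0.115,0],[0.04,-0.115,0]],"yaw":[0,0,0,-0.145,-0.29,-0.435,-0.58,-0.725,-0.87,-1.015,-1.16,-1.305,-1.45,-1.595,-1.74,-1.885,-2.03,-2.175,-2.32,-2.465]}'
python3 - <<'E'
from geo import *
st=manip.get_state();print(st['joint_positions'])
H=np.array([.5861,-.1167,.0986]);a=np.radians(132.4);U=np.array([np.cos(a),np.sin(a),0])
t=H+U*.0342+Z*.0076;print(t,rel(t+Z*.06,-47.6),rel(t,-47.6))
E
```

```text
t: 30.3
position: [0.5844, -0.112, 0.0748]
tool_rot: [-90.2, 0.3, 132.5]
contact_force: [-0.8, 2.2, 10.0]
finger_gap: 0.024
t: 32.3
position: [0.5543, -0.0824, 0.1865]
tool_rot: [-90.0, -0.0, -86.0]
contact_force: [-0.2, 0.9, -1.4]
finger_gap: 0.0244
[ 39.41709876  12.68185769 -38.09471256  99.02421886   8.23281602
  71.14265075   3.34469678]
[ 0.56303886 -0.09144483  0.1062    ] (array([0.0096, 0.0203, 0.0081]), np.float64(-0.669884360906858)) (array([0.0096, 0.0803, 0.0081]), np.float64(-0.669884360906858))
```

```bash
python3 - <<'E'
from h import *
st=manip.get_state();print(st['t'],st['position'],st['tool_rot'],st['finger_gap'])
E
```

```text
32.3 [ 0.55434295 -0.08241752  0.18645503] [-9.00272117e+01 -8.20795569e-04 -8.59815466e+01] 0.024403794984852553
```

```bash
python3 -m pendant '{"fingers":[0.02,0.02,0.02,0.02,0.02,0.02,0.02,0.02],"dp":[[0,0,0],[0.004,0.01,0.004],[0.0096,0.02,0.008],[0.0096,0.03,0.0081],[0.0096,0.04,0.0081],[0.0096,0.06,0.0081],[0.0096,0.06,0.0081],[0.0096,0.06,0.0081]],"yaw":[-0.145,-0.29,-0.435,-0.58,-0.67,-0.67,-0.67,-0.67]}'
python3 - <<'E'
from geo import *
st=manip.get_state()
im=viewer.camera('wrist');cv2.imwrite('pics/w24.png',im[:,:,::-1])
im=viewer.camera('scene');cv2.imwrite('pics/s24.png',cv2.resize(im[165:245,220:310,::-1],None,fx=8,fy=7.5,interpolation=cv2.INTER_CUBIC))
print(st['joint_positions'])
H=np.array([.5861,-.1167,.0986]);a=np.radians(132.4);U=np.array([np.cos(a),np.sin(a),0])
t=H+U*.0342+Z*.0076;print(rel(t,-47.6))
E
```

```text
t: 33.1
position: [0.563, -0.0915, 0.1266]
tool_rot: [-90.0, 0.0, -48.0]
contact_force: [1.1, -0.4, -1.4]
finger_gap: 0.0244
[ 42.3178773   18.2454773  -41.78245632 101.30892225  13.23407086
  65.52390399  38.46844518]
(array([-0.0007,  0.0215, -0.0006]), np.float64(-0.005995225768497291))
```

View pics/w24.png

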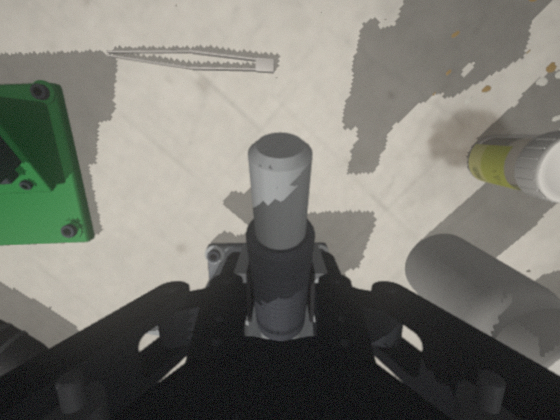

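View pics/s24.png

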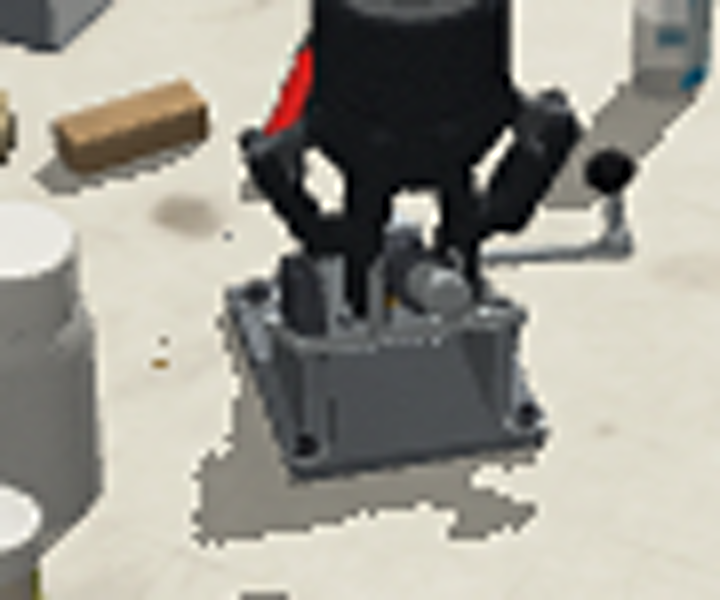

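```bash
python3 - <<'E'
import cv2
im=cv2.imread('pics/w24.png');cv2.imwrite('pics/w24c.png',cv2.resize(im[120:270,220:345],None,fx=4,fy=4,interpolation=cv2.INTER_CUBIC))
E
```

```text
(no output)
```

View pics/w24c.png

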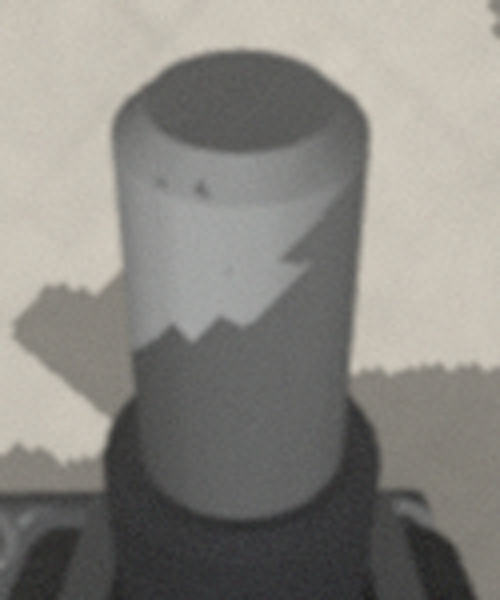

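```bash
cat > tf.py <<'E'
from h import *
from scipy.optimize import least_squares
c=viewer.calibration('wrist');C=(c,c['T_tool_cam'])
def P(p,s,k,l):
    t=p[2];e=np.array([-np.cos(t),-np.sin(t),0]);n=np.array([np.sin(t),-np.cos(t),0])
    return proj(C,np.array([p[0],p[1],p[4]])+e*s+n*k+np.array([0,0,l]))
def f(p):
    ch=p[3];r=.0094;z=lambda x,y:(x/4+220-.4,y/4+120-.4)
    w=lambda s,rr:(P(p,s,0,rr)-P(p,s,0,-rr))[0]
    return np.array([P(p,.072-ch,r,0)[1]-z(0,205)[1],P(p,.036,r,0)[1]-z(0,520)[1],P(p,.072,r-ch,0)[1]-z(0,152)[1],P(p,.072,-(r-ch),0)[1]-z(0,50)[1],
     w(.072-ch,r)-257/4,w(.036,r)-205/4,w(.072,r-ch)-197/4,P(p,.06,0,0)[0]-z(241,0)[0]])
q=least_squares(f,[.005,-.012,.5,.002,0],x_scale=[.01,.01,.1,.002,.001]);print(q.x,np.degrees(q.x[2]),f(q.x).round(2))
e=q.x
t=e[2];nt=np.array([e[0]+.05*np.cos(t),e[1]+.05*np.sin(t),e[4]]);print('nogo tip tool',nt)
E
python3 tf.py
```

```text
[ 2.02090528e-04 -1.45409058e-02  4.95425034e-01  2.41241473e-03
 -6.26061434e-04] 28.38576353880641 [-0.28  0.11  0.29 -0.11  0.36 -0.46 -0.26 -0.  ]
nogo tip tool [ 0.04419043  0.00922938 -0.00062606]
```

```bash
python3 -m pendant '{"fingers":[0.02,0.02,0.02,0.02],"dp":[[0,0.01,0],[-0.0007,0.02,-0.0003],[-0.0007,0.0218,-0.0003],[-0.0007,0.0218,-0.0003]],"yaw":[0,0,0,0]}'
python3 -m pendant '{"fingers":[0.02,0.02,0.02,0.02,0.02,0.02],"dp":[[0.0026,0.0015,0],[0.0052,0.003,0],[0.0078,0.0045,0],[0.0095,0.0055,0],[0.0095,0.0055,0],[0.0095,0.0055,0]],"yaw":[0,0,0,0,0,0]}'
python3 - <<'E'
from geo import *
im=viewer.camera('scene');cv2.imwrite('pics/s25.png',cv2.resize(im[165:245,220:310,::-1],None,fx=8,fy=7.5,interpolation=cv2.INTER_CUBIC))
im=viewer.camera('wrist');cv2.imwrite('pics/w25.png',im[:,:,::-1])
E
```

```text
t: 33.6
position: [0.562, -0.0912, 0.1041]
tool_rot: [-90.1, 0.1, -47.9]
contact_force: [0.3, 0.3, -0.6]
finger_gap: 0.0238
t: 34.2
position: [0.569, -0.0983, 0.0994]
tool_rot: [-90.0, 0.0, -47.9]
contact_force: [-0.0, -0.2, -0.9]
finger_gap: 0.024
```

View pics/s25.png

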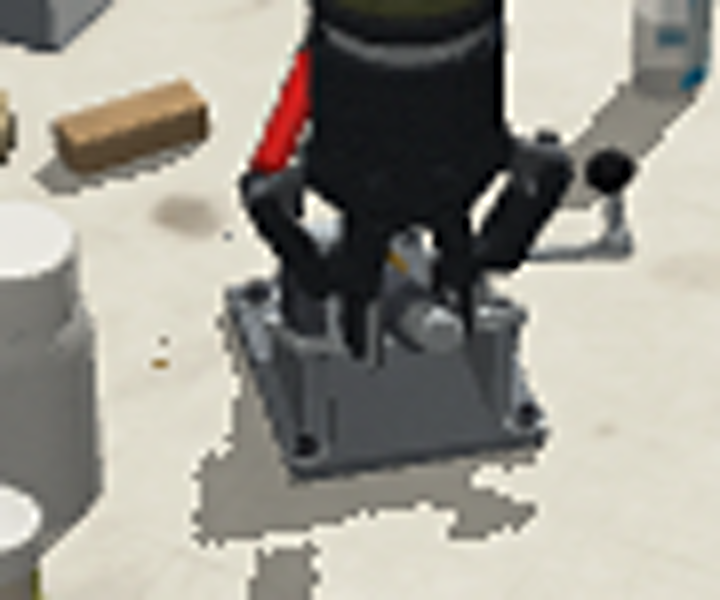

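View pics/w25.png

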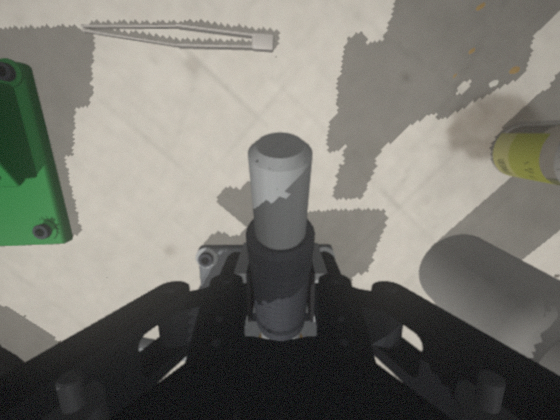

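```bash
python3 -m pendant '{"fingers":[0.02,0.02,0.02,0.02],"dp":[[0.0013,0.0008,0],[0.0026,0.0015,0],[0.0035,0.002,0],[0.0035,0.002,0]],"yaw":[0,0,0,0]}'
```

```text
t: 34.7
position: [0.5713, -0.1012, 0.0973]
tool_rot: [-90.0, 0.0, -48.0]
contact_force: [0.3, -1.0, -1.3]
finger_gap: 0.0245
```

```bash
python3 -m pendant '{"fingers":[0.02,0.02,0.02,0.02],"dp":[[0.0009,0.0005,0],[0.0017,0.001,0],[0.0026,0.0015,0],[0.0026,0.0015,0]],"yaw":[0,0,0,0]}'
```

```text
t: 35.1
position: [0.5731, -0.1031, 0.0958]
tool_rot: [-90.0, 0.0, -48.0]
contact_force: [-0.1, -0.7, -1.2]
finger_gap: 0.0241
```

```bash
python3 -m pendant '{"fingers":[0.02,0.02,0.02,0.02],"dp":[[0.0009,0.0005,0],[0.0017,0.001,0],[0.0026,0.0015,0],[0.0026,0.0015,0]],"yaw":[0,0,0,0]}'
```

```text
t: 35.5
position: [0.5742, -0.104, 0.0948]
tool_rot: [-90.1, 0.1, -47.9]
contact_force: [-4.8, 2.1, 2.7]
finger_gap: 0.0236
```

```bash
python3 -m pendant '{"fingers":[0.02,0.02,0.02,0.02,0.02,0.02,0.02,0.02,0.02,0.02,0.02],"dp":[[0.0009,0.0005,0],[0.0009,0.0005,0],[0.0009,0.0005,0],[0.0009,0.0005,0],[0.0009,0.0005,0],[0.0009,0.0005,0],[0.0009,0.0005,0],[0.0009,0.0005,0],[0.0009,0.0005,0],[0.0009,0.0005,0],[0.0009,0.0005,0]],"yaw":[0,0,0,0,0,0,0,0,0,0,0]}'
python3 - <<'E'
from geo import *
im=viewer.camera('scene');cv2.imwrite('pics/s26.png',cv2.resize(im[165:245,220:310,::-1],None,fx=8,fy=7.5,interpolation=cv2.INTER_CUBIC))
im=viewer.camera('wrist');cv2.imwrite('pics/w26.png',cv2.resize(im[120:270,220:345,::-1],None,fx=4,fy=4,interpolation=cv2.INTER_CUBIC))
im=viewer.camera('top');cv2.imwrite('pics/t26.png',cv2.resize(im[140:230,265:365,::-1],None,fx=6,fy=6,interpolation=cv2.INTER_CUBIC))
E
```

```text
t: 36.6
position: [0.5742, -0.1039, 0.0947]
tool_rot: [-90.1, 0.2, -47.9]
contact_force: [-8.2, 3.9, 8.8]
finger_gap: 0.0239
```

View pics/s26.png

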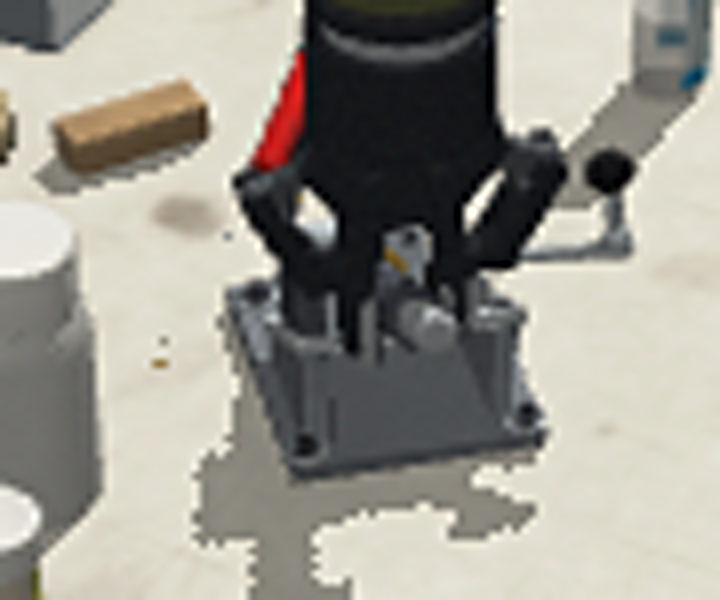

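View pics/w26.png

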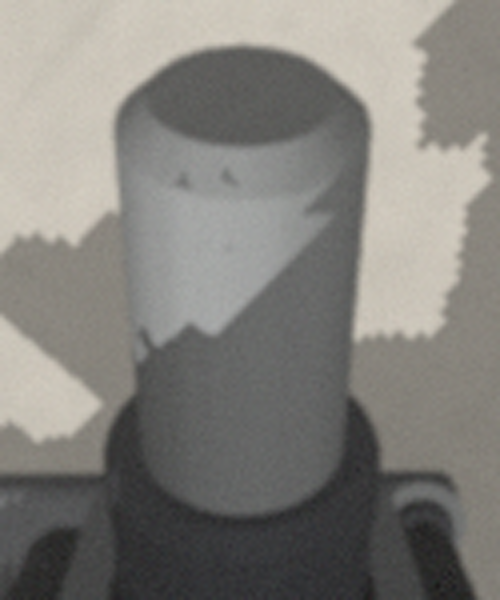

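View pics/t26.png

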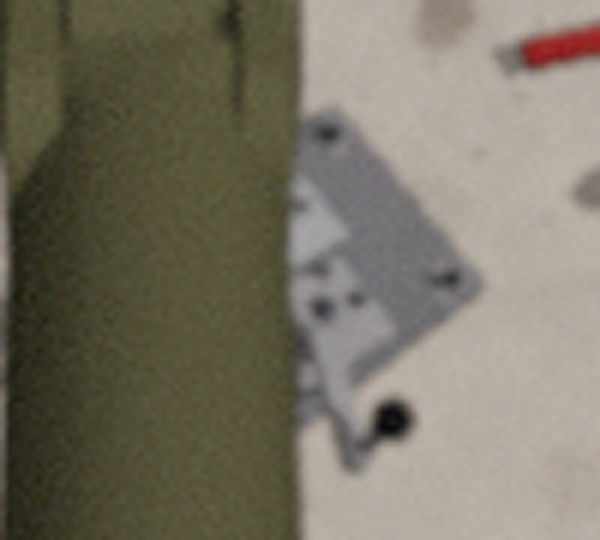

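```bash
python3 - <<'E'
from h import *
from scipy.optimize import least_squares
c=viewer.calibration('wrist');C=(c,c['T_tool_cam']);t=np.radians(30)
e=np.array([-np.cos(t),np.sin(t),0]);n=np.array([-np.sin(t),-np.cos(t),0])
def P(p,s,k,l): return proj(C,np.array([p[0],p[1],0])+e*s+n*k+np.array([0,0,l]))
z=lambda y:y/3+60-.33
def f(p):
    w=lambda s,r:(P(p,s,0,r)-P(p,s,0,-r))[0]
    return np.array([min(P(p,.072,.007,0)[1],P(p,.0696,.0094,0)[1])-z(228),P(p,.0355,.0125,0)[1]-z(417),w(.066,.0094)-103/3,w(.034,.013)-151/3])
q=least_squares(f,[.003,-.005],x_scale=.01);print(q.x,f(q.x),'shoulder',(np.r_[q.x,0]+e*.036))
E
```

```text
[ 0.00154216 -0.00489843] [-0.05929996  0.05385489  0.09952233 -0.13798881] shoulder [-0.02963475  0.01310157  0.        ]
```

```bash
python3 -m pendant '{"fingers":[0.02,0.02,0.02,0.02,0.02,0.02,0.02],"dp":[[-0.008,-0.0046,0],[-0.02,-0.0116,0],[-0.035,-0.02,0],[-0.04,-0.05,0],[-0.04,-0.09,0],[-0.04,-0.1,0],[-0.04,-0.1,0]],"yaw":[0,0,0,0,0,0,0]}'
python3 - <<'E'
from geo import *
print(rel([.5855,.2482,.15],-65.4),rel([.5855,.2482,.075],-65.4))
E
```

```text
t: 37.45
position: [0.5498, -0.0755, 0.1962]
tool_rot: [-89.9, -0.3, -47.9]
contact_force: [-0.2, -0.5, -1.9]
finger_gap: 0.0243
(array([-0.2166,  0.0458,  0.2433]), np.float64(0.3049248295932409)) (array([-0.2169,  0.1208,  0.2432]), np.float64(0.3049248295932409))
```

```bash
python3 -m pendant '{"fingers":[0.02,0.02,0.02,0.02,0.02,0.02,0.02,0.02,0.02,0.02,0.02,0.02],"dp":[[-0.025,0,0.028],[-0.05,0,0.056],[-0.075,0,0.084],[-0.1,0,0.112],[-0.125,0,0.14],[-0.15,0,0.168],[-0.175,0,0.196],[-0.2,0.01,0.224],[-0.2166,0.03,0.2433],[-0.2166,0.046,0.2433],[-0.2166,0.046,0.2433],[-0.2166,0.046,0.2433]],"yaw":[0.05,0.1,0.15,0.2,0.25,0.305,0.305,0.305,0.305,0.305,0.305,0.305]}'
python3 - <<'E'
from geo import *
im=viewer.camera('wrist');cv2.imwrite('pics/w27.png',im[:,:,::-1])
im=viewer.camera('scene');cv2.imwrite('pics/s27.png',cv2.resize(im[230:350,140:300,::-1],None,fx=5,fy=5,interpolation=cv2.INTER_CUBIC))
print(rel([.5855,.2482,.06],-65.4))
E
```

```text
t: 38.65
position: [0.5839, 0.2462, 0.1467]
tool_rot: [-90.1, -0.0, -65.5]
contact_force: [0.3, -0.2, -1.4]
finger_gap: 0.0241
(array([-0.0014,  0.0884,  0.0012]), np.float64(-0.0026882106919709024))
```

View pics/w27.png

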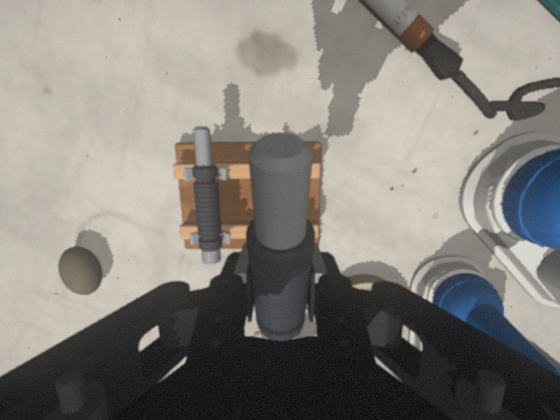

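View pics/s27.png

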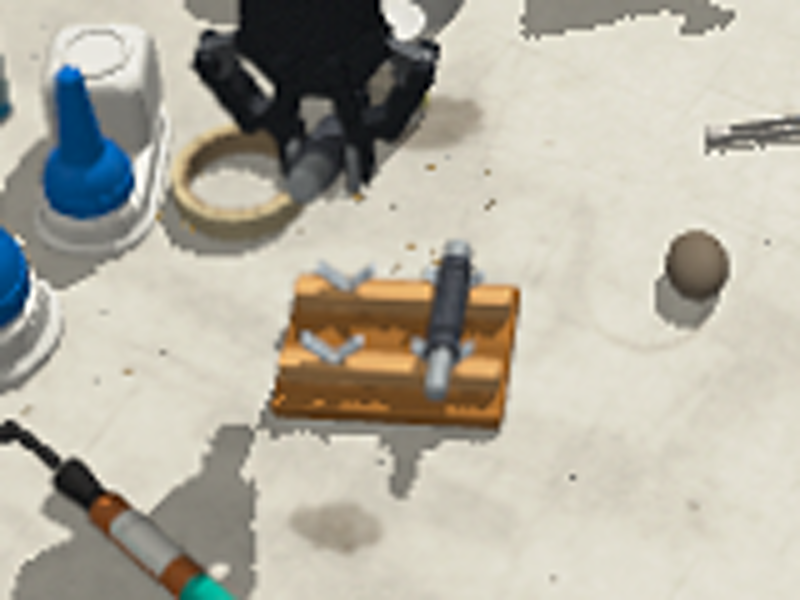

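```bash
python3 -m pendant '{"fingers":[0.02,0.02,0.02,0.02,0.02],"dp":[[-0.0014,0.035,0.001],[-0.0014,0.065,0.001],[-0.0014,0.088,0.001],[-0.0014,0.092,0.001],[-0.0014,0.092,0.001]],"yaw":[0,0,0,0,0]}'
python3 -m pendant '{"fingers":[0.02,0.02,0.02,0.02,0.02],"dp":[[0,0.002,0],[0,0.004,0],[0,0.006,0],[0,0.008,0],[0,0.008,0]],"yaw":[0,0,0,0,0]}'
```

```text
t: 39.25
position: [0.585, 0.2489, 0.0563]
tool_rot: [-90.0, -0.0, -65.5]
contact_force: [0.6, 0.1, -1.4]
finger_gap: 0.024
t: 39.75
position: [0.5854, 0.2502, 0.0492]
tool_rot: [-89.9, -0.0, -65.4]
contact_force: [1.7, -1.1, 3.6]
finger_gap: 0.0243
```

```bash
python3 -m pendant '{"fingers":[0.02,0.02,0.02,0.02,0.02],"dp":[[0,0.002,0],[0,0.004,0],[0,0.006,0],[0,0.008,0],[0,0.008,0]],"yaw":[0,0,0,0,0]}'
```

```text
t: 40.25
position: [0.5847, 0.2528, 0.0437]
tool_rot: [-89.8, 0.1, -65.3]
contact_force: [-6.5, 0.9, 16.4]
finger_gap: 0.0241
```

```bash
python3 -m pendant '{"fingers":[0.02,0.02,0.02,0.02],"dp":[[0.001,0.002,0],[0.002,0.004,0],[0.002,0.006,0],[0.002,0.006,0]],"yaw":[0,0,0,0]}'
python3 - <<'E'
from geo import *
im=viewer.camera('wrist');cv2.imwrite('pics/w28.png',im[:,:,::-1])
E
```

```text
t: 40.65
position: [0.5843, 0.2532, 0.0385]
tool_rot: [-89.8, 0.2, -65.2]
contact_force: [-9.7, 3.7, 22.4]
finger_gap: 0.0241
```

View pics/w28.png

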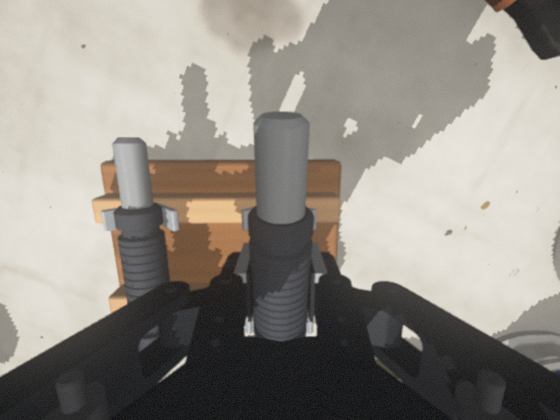

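```bash
python3 -m pendant '{"fingers":[0.02,0.02,0.02,0.02],"dp":[[0,0.002,0],[0,0.004,0],[0,0.005,0],[0,0.005,0]],"yaw":[0,0,0,0]}'
python3 - <<'E'
from geo import *
im=viewer.camera('wrist');cv2.imwrite('pics/w29.png',im[:,:,::-1])
im=viewer.camera('scene');cv2.imwrite('pics/s29.png',cv2.resize(im[230:350,140:300,::-1],None,fx=5,fy=5,interpolation=cv2.INTER_CUBIC))
E
```

```text
t: 41.1
position: [0.5843, 0.253, 0.0328]
tool_rot: [-89.8, 0.2, -65.3]
contact_force: [-8.0, 4.1, 18.0]
finger_gap: 0.0245
```

View pics/w29.png

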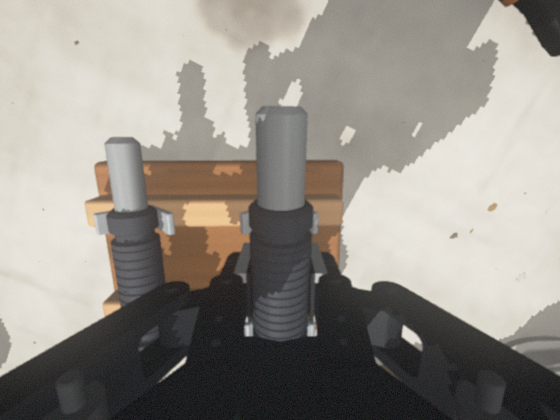

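View pics/s29.png

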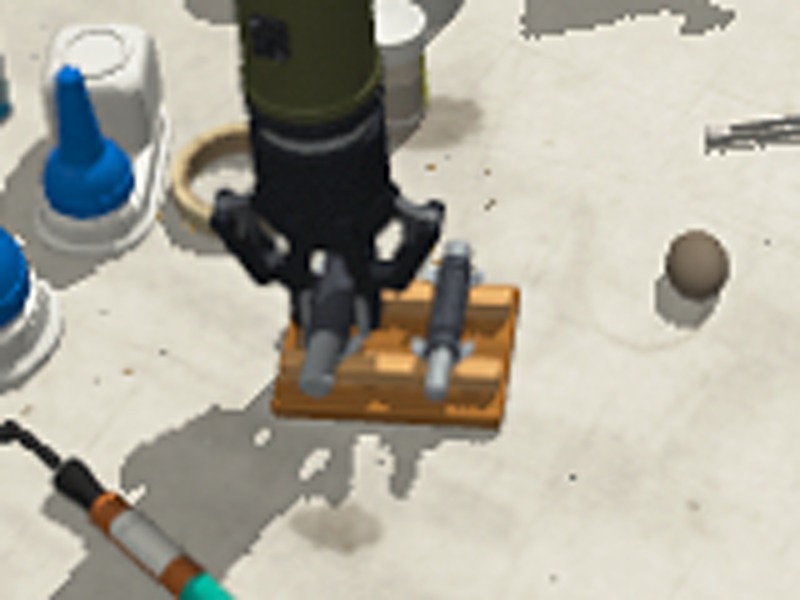

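```bash
python3 -m pendant '{"fingers":[0.02,0.02,0.02],"dp":[[0,0.002,0],[0,0.003,0],[0,0.003,0]],"yaw":[0,0,0]}'
python3 - <<'E'
from geo import *
im=viewer.camera('wrist');cv2.imwrite('pics/w30.png',im[:,:,::-1])
E
```

```text
t: 41.5
position: [0.5844, 0.2531, 0.0309]
tool_rot: [-89.8, 0.2, -65.3]
contact_force: [-9.9, 2.9, 24.2]
finger_gap: 0.0243
```

View pics/w30.png

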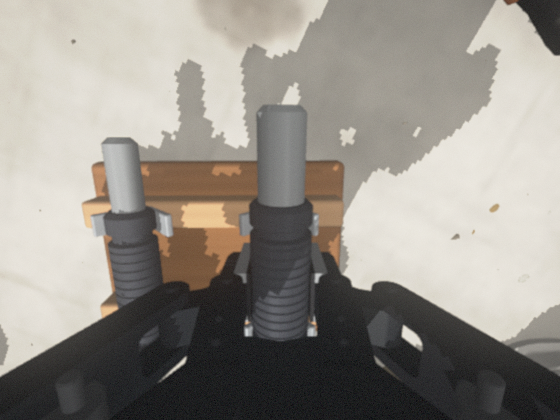

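```bash
python3 -m pendant '{"fingers":[0.02,0.02,0.028,0.034,0.04,0.046,0.046],"dp":[[0,-0.003,0],[0,-0.005,0],[0,-0.005,0],[0,-0.005,0],[0,-0.005,0],[0,-0.005,0],[0,-0.005,0]],"yaw":[0,0,0,0,0,0,0]}'
python3 -m pendant '{"fingers":[0.046,0.046,0.046,0.046,0.046,0.046],"dp":[[0,-0.01,0],[0,-0.04,0],[0,-0.08,0],[0,-0.12,0],[0,-0.14,0],[0,-0.14,0]],"yaw":[0,0,0,0,0,0]}'
python3 - <<'E'
from geo import *
st=manip.get_state();im=viewer.camera('wrist');cv2.imwrite('pics/w31.png',im[:,:,::-1])
W=cam('wrist',st)
g=np.array([.5845,.248,.048]);u=np.array([np.cos(np.radians(114.6)),np.sin(np.radians(114.6)),0])
for d in(-.05,-.036,0,.036,.072): print(d,proj(W,g+d*u).round(1))
im=viewer.camera('scene');cv2.imwrite('pics/s31.png',cv2.resize(im[150:330,150:410,::-1],None,fx=3,fy=3,interpolation=cv2.INTER_CUBIC))
im=viewer.camera('top');cv2.imwrite('pics/t31.png',im[:,:,::-1])
E
```

```text
t: 42.25
position: [0.5853, 0.2475, 0.0305]
tool_rot: [-90.0, -0.0, -65.4]
contact_force: [0.1, -0.8, -0.3]
finger_gap: 0.0461
t: 42.85
position: [0.5873, 0.2494, 0.1759]
tool_rot: [-89.6, -0.0, -65.4]
contact_force: [0.7, -0.3, 0.2]
finger_gap: 0.0459
-0.05 [276.9 255.2]
-0.036 [276.8 241.7]
0 [276.7 205.2]
0.036 [276.6 166.2]
0.072 [276.5 124.1]
```

View pics/w31.png

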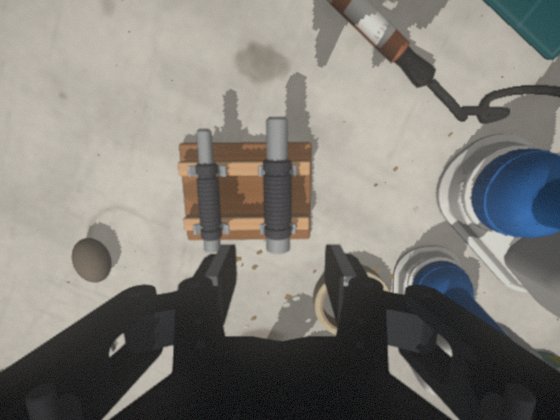

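View pics/s31.png

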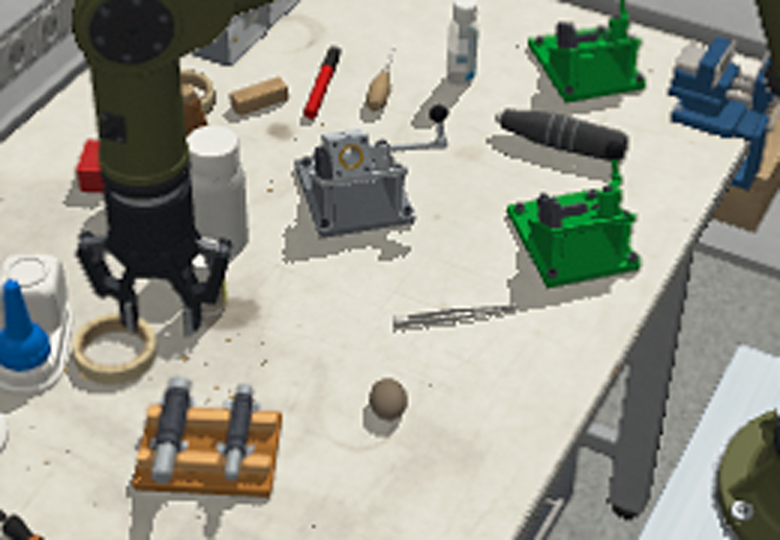

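```bash
python3 - <<'E'
from bench import ticket
print(ticket.hand_in())
E
```

```text
the job is handed in; nothing more can be done
None
```

I finished the job and handed it in at about 43 s of the 72 s allowed. The hand-in reports no verdict, so everything below comes from my own measurements and pictures.

- **Clamping:** I swung the cam lever over until it stopped moving, with about 20 N of reaction. It still looks right over in the last scene picture.
- **Go plug:** The tool cannot tilt, so I tilted the gauge in the jaws. I pressed it first on a V-rest, then on the top uphill edge of the clamped block. The go plug slid in freely and the shoulder stopped at the mouth with about 7–12 N, held for about 0.8 s.
- **No-go plug:** After re-tilting the gauge on the block edge and turning it end for end, I pressed the no-go end on the mouth. It was refused at about 7–14 N for more than a second. I estimate it was off centre by 1–2 mm and out of line by about 2°.
- **Putting back:** The gauge lies level in its own V-rests, about 3 mm along from where it started. The smaller gauge and the other things show no movement in the last pictures.

**Checks that failed or disagreed:**
- **Go tip on the bench:** The first tilt over the V-rest brought the go tip down onto the bench, and the wrist force briefly reached about 60 N, below the 120 N limit. I backed off and finished the tilt on the block instead.
- **Mouth position:** My early camera estimate of the mouth was up to about 4 mm off the position found by inserting the go plug. I used the insertion position, and a tool-camera offset of about 1.2 mm fits part of the gap.

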